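# Move the parrot's hanging cup onto the gated perch hook

## Task

Take the steel treat cup with its birch discs off the drying hook and hang it on the perch stand's arm, keeping it level and without setting it down on the way. The perch arm's height is not known exactly: with the cup's window over the end of the arm, lower it gently until you feel the arm take its weight, then slide it lightly along the arm past the orange spring gate until the gate springs back up behind it, and let go without dropping it. Do not tip the discs out or disturb the other things.

Things in the scene. Friction and masses are not known exactly. Their poses are not given: they have to be found in the camera images.
- cup: Hanging stainless steel treat cup, 0.24 to 0.39 kg. Origin: centre of its underside; z up, x along the arm it hangs on, y across. Cup 76 mm wide at the rim, 55 mm tall, carried by a steel bail 20 mm deep in x and 86 mm wide in y, with a cross bar at z 80 to 86 mm; on that bar stands the window frame, and on top the grip block. Total height 180 mm.
- window_top (a point): Point on the cup, 126 mm above its origin: middle of the underside of the window's 8 mm thick top plate, which rests on the arm. The window is closed all round and open along x: clear 40 mm tall (cup z 86 to 126 mm) and 30 mm wide; side bars 6 mm thick, 20 mm deep in x. The arm passes through it.
- grip (a point): Centre of the cup's teal grip block, 157 mm above the cup's origin: 20 mm in x, 24 mm in y, 46 mm tall (cup z 134 to 180 mm). Grip it from above, fingers closing across y.
- dry_stand: Drying hook, fixed. Origin: centre of the base's underside (150 x 110 mm, light wood); x points along the arm from tip to post, z up. Post (16 x 24 mm) at x +60 mm. Steel arm 12 x 12 mm along y = 0, top at z 200 mm, tip at x -86 mm; the last 6 mm is turned up, to z 210 mm. The cup starts hung at x -30 to -10 mm.
- perch_stand: Perch stand, fixed. Origin: centre of the base's underside (190 x 120 mm, dark wood); x points along the arm from tip to post, z up. Post at x +75 mm, 212 mm tall. Steel arm 12 x 12 mm along y = 0, square tip (not turned up) at x -105 mm. The arm is clamped firmly at a height that varies and is NOT measured: its top is anywhere from z 190 to 210 mm.
- home (a point): Point fixed to the perch stand (x +10, y 0, z 200 mm in its frame, so NOT at the true height of the arm): above it or below it the middle of the cup's window top ends up. A black end stop on the arm faces the tip at stand x +23 mm, so the cup's centre can go no further than x +13 mm.
- gate (a joint): Orange spring gate: 0 rad = up, 0.4 to 0.7 = folded by the cup. Hinged at stand x -50 mm, 9 mm below the arm's top; 46 mm long, 8 mm wide, leaning to the post 45 degrees above the arm. The cup's top plate slid along the arm folds it (4 to 12 N; press the cup only lightly on the arm). It springs up once the cup's centre passes x +6 mm. In front of it the cup rests at x -90 to -62 mm.
- disc1: Birch disc, 38 mm across, 8 mm thick, lying in the cup; origin at the centre of its underside.
- disc2: Birch disc like disc1, in the cup.
- disc3: Birch disc like disc1, in the cup.
- table: Marble worktop, top at z = 0.
- stacker: Red ring stacker, 90 mm wide, 102 mm tall, on the worktop between the stands: a bystander.
- spare_cup: Plain steel cup, 80 mm wide, 60 mm tall, standing on the worktop at the left: a bystander.
- seed_jar: Amber jar, 70 mm wide, 110 mm tall, on the worktop at the right: a bystander.
Not all that is in view belongs to the job. Leave any purple or yellow look-alike of the cup alone.

How it is judged (in metres and radians):
On the way, in this order (a step that is already met when the one before it is completed fails the run):
1. The cup is clear of the drying hook and carried through the air (contact force between cup and dry_stand below 0.05 N and x of cup in the frame of dry_stand below -0.1 m and contact force between cup and the fingers above 1 N), for 0.1 s.
2. The perch arm carries the cup in front of the gate, the gripper still holding it (x of cup in the frame of perch_stand below -0.057 m and contact force between cup and perch_stand above 1.5 N and contact force between cup and the fingers above 1 N and value of joint gate below 0.2 rad), for 0.2 s.
3. The cup, held by the gripper, is on the perch arm and pressing the spring gate down (value of joint gate above 0.35 rad and contact force between cup and perch_stand above 0.5 N and contact force between cup and the fingers above 1 N), for 0.05 s.
At the end, for the whole second after the job is handed in: The cup hangs at rest from the perch arm between gate and end stop (its centre 0 to 25 mm on the post side of the stand's origin), level within 10 degrees, released, with the gate sprung up behind it (below 0.25 rad) and the three discs still in the cup (x of cup in the frame of perch_stand between 0 and 0.025 m and z of cup in the frame of perch_stand above 0.056 m and value of joint gate below 0.25 rad and contact force between cup and perch_stand above 1 N and angle between cup's own z axis and vertical below 0.17 rad and linear speed of cup below 0.03 m/s and distance between each of disc1, disc2, disc3 and cup below 0.05 m); the robot touches nothing.
It fails at once if The cup is tipped more than 17 degrees (angle between cup's own z axis and vertical above 0.3 rad).
It fails at once if The cup is pressed, knocked or dropped on the perch stand or the drying hook with more than 20 N (contact force between cup and perch_stand above 20 N or contact force between cup and dry_stand above 20 N).
It fails at once if The cup is set down on the worktop (contact force between cup and table above 0.2 N).
It fails at once if A bystander is moved more than 30 mm (distance of any of stacker, spare_cup, seed_jar from where it was at the start of the episode above 0.03 m).
It fails at once if The cup is let go before the arm carries it, and drops (contact force between cup and the fingers below 0.1 N and linear speed of cup above 0.2 m/s).
It also fails if it takes over 67 s, if anything falls off the work surface, if the arm or the gripper's body presses on something with over 40 N, if the wrist force passes 120 N, or if a joint passes its speed limit or range.

## Robot

A 6-joint arm with a two-finger parallel gripper is mounted at the origin on the work surface. World frame = base frame: x ahead of the robot, y to its left, z up, the work surface at z = 0. Lengths are in mm, angles in rad, forces in N, time in s.
With the tool pointing down it reaches from about 275 to 975 mm from the base axis. Payload 8.4 kg.
Tool frame: the origin (TCP) lies midway between the tips of the shut fingers; the grasp point (between the pads) lies grasp_offset behind it (grasp_offset is the distance from the TCP to the grasp point, in mm); z points along the fingers, y is the direction in which the jaws open and shut (so a half turn about z gives the same grasp; the last joint's range is limited). The gripper opens to 92 mm and grips with 3 to 60 N. Pads are 20 mm wide; open, the fingers measure 128 mm over their backs; the gripper's body (75 mm by 189 mm) begins 69 mm behind the grasp point.
Start: joints at [-1.293, 0.353, 1.633, -0, 1.155, -0.002], TCP at [172.6, -600.697, 178.783] pointing down, gripper open.
Joint ranges: [-2.63, 2.63], [-0.92, 2.1], [0.06, 2.66], [-1.3, 4.44], [0, 2.69], [-3.02, 3.02]. Speed limits (rad/s): [2.22, 2.22, 2.79, 3.14, 3.14, 3.14].

## Interface

Orientations are given as [roll, pitch, yaw] about the fixed x, y, z axes, in that order (R = Rz(yaw) Ry(pitch) Rx(roll)).
In Python, from plant import get_state, read_camera, job_done, grasp_offset gives the robot as it stands. The module is installed in compiled form; this text tells all that it offers.
- The arm moves only by the tool servo_tool, never from a script. Its arguments are lists of equal length, an entry for each row: "slide": the shift along the world's x, y, z in m, a list of three; "rotation": the turn, a rotation vector about the world's x, y, z in degrees, a list of three; "gripper": the finger opening in m, from 0 to 0.0919. In form: {"slide": [[x, y, z], ...], "rotation": [[ax, ay, az], ...], "gripper": [gripper, ...]}. A call has 1 to 12 rows; each row shifts and turns the commanded pose from where the row before left it; what a row does not reach is not made up. A row lasts 1/12 s, in which the tool goes at most 41.7 mm and 7.16 degrees, less where a joint would pass 70% of its speed; a pose out of reach is approached as far as the arm can. A call is refused whole if a number of a shift passes 0.0417 or a number of a turn 7.16, either way. A call with a gripper value outside its range is refused whole. The fingers move at their own pace and stop on an object; "grip_force" is the grip in N (left out, the last holds). Time passes only in rows, so rows that do not move let the fingers close. It gives the time, the measured TCP pose, the force and the opening at its end, in the units of the state.
- get_state(): the state, without advancing time (a new reading comes with each control period).
- read_camera(name): name is "scene" or "top"; returns a dict with "image" (480x640x3 uint8, red, green, blue), "fx", "fy", "cx", "cy" (pixels), "D" ([k1, k2, p1, p2, k3] as OpenCV has them; the pictures are not rectified), "camera_from_world" (4x4, takes a point from world to camera coordinates). Camera axes: x right, y down, z forward; pixel columns grow to the right and rows downward; lengths in mm; the calibration is good to about 2 mm. A picture is of the moment at which its call begins. There is no depth.
- job_done(): hands the job in, once; it reports no verdict.
The state is a dict: "t": time; "q": joint angles; "dq": joint speeds; "effort": joint torques, N m; "tcp_pos": TCP position; "eef_rot": TCP orientation; "force": force on the tool from outside, world axes, zero at the start; "ft_torque": the same for the moment, N m; "grip_width": finger opening in mm.
Only numpy, scipy, OpenCV 4.12 (cv2) and the standard library are available. Lean on these libraries where they do the work, as an engineer would, in place of code of your own. Each camera call takes 0.05 s, during which the arm holds its last target.

## Working session

There is one attempt and no reset: what is moved stays moved. The work goes in short steps, Python scripts to look and compute and a tool call to move; the robot and the scene stay as the last step left them, time stands still between calls to the robot, and variables do not carry over. Pictures are saved under pics/ and viewed, and the job is handed in when it is done.

Besides the shell and the picture viewer there is one more tool, called as a command line: name --argument value ..., lists and objects as JSON in quotes. servo_tool: Moves the arm, as the interface text tells. Its arguments: {"type":"object","properties":{"slide":{"type":"array","items":{"type":"array","items":{"type":"number"}}},"rotation":{"type":"array","items":{"type":"array","items":{"type":"number"}}},"gripper":{"type":"array","items":{"type":"number"}},"grip_force":{"type":"number"}},"required":["slide","rotation","gripper"]}

```bash
mkdir -p pics; python3 - <<'E'
from plant import *
import cv2,json,pickle
s=get_state();print(s);print(grasp_offset() if callable(grasp_offset) else grasp_offset)
for n in("scene","top"):
    c=read_camera(n);pickle.dump(c,open(f"{n}.pkl","wb"))
    cv2.imwrite(f"pics/{n}0.png",c["image"][:,:,::-1])
    print(n,c["fx"],c["fy"],c["cx"],c["cy"],c["D"],c["camera_from_world"])
E
```

```text
{'t': 0.0, 'q': array([-1.29339351e+00,  3.53612118e-01,  1.63411334e+00, -7.13945456e-06,
        1.15521553e+00, -2.36453409e-03]), 'dq': array([ 0.00015192,  0.00060805, -0.00113186, -0.00065603, -0.00134139,
       -0.00177773]), 'effort': array([ 1.67013241e-03, -5.93841290e+01, -3.34219694e+01,  6.98481174e-02,
        2.33614939e-02, -6.56814063e-05]), 'tcp_pos': array([ 172.45412696, -600.17734589,  178.09513499]), 'eef_rot': array([-3.14024431e+00,  3.33967870e-06,  2.79770240e-01]), 'force': array([-0.02404901, -0.7186345 , -0.40266623]), 'ft_torque': array([-0.02101298, -0.04546177,  0.05325722]), 'grip_width': 92.13310652915615}
18.700000000000003
scene 589.9857300135355 589.9857300135355 314.1024978685958 238.9803804366616 [-0.19281749  0.          0.          0.          0.        ] [[-8.29434170e-01  5.58311430e-01 -1.80915362e-02  4.90471923e+02]
 [ 4.66396092e-01  6.74332503e-01 -5.72494856e-01 -1.57271352e+02]
 [-3.07430711e-01 -4.83284618e-01 -8.19708689e-01  1.59829993e+03]
 [ 0.00000000e+00  0.00000000e+00  0.00000000e+00  1.00000000e+00]]
top 466.8166228105915 466.8166228105915 315.93121530427624 243.60430646711905 [-0.04049973  0.          0.          0.          0.        ] [[ 1.50350748e-02 -9.99886895e-01 -3.79592154e-04 -1.23718977e+01]
 [-9.82922968e-01 -1.47103561e-02 -1.83428582e-01  5.88773403e+02]
 [ 1.83402251e-01  3.13097230e-03 -9.83032965e-01  1.20621432e+03]
 [ 0.00000000e+00  0.00000000e+00  0.00000000e+00  1.00000000e+00]]
```

View pics/scene0.png

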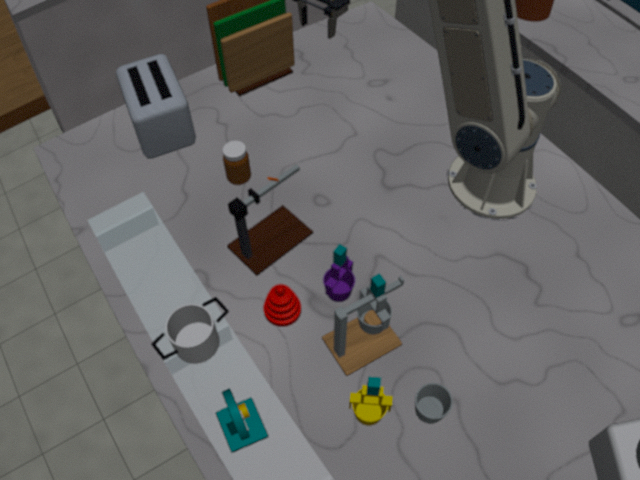

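View pics/top0.png

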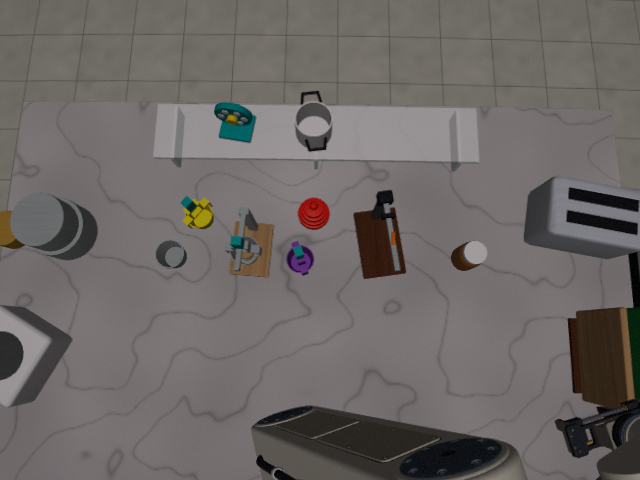

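The steel cup with the teal block hangs on the light-wood stand: scene (377,285), top (238,243). The purple look-alike is at scene (340,280), top (300,257). The yellow one is at scene (371,400), top (198,212). Only the first is steel and hangs on the drying hook. I'll enlarge it to confirm and measure.

```bash
python3 - <<'E'
import cv2
s=cv2.imread("pics/scene0.png");t=cv2.imread("pics/top0.png")
def crop(im,x0,y0,w,h,k,n):
    c=cv2.resize(im[y0:y0+h,x0:x0+w],None,fx=k,fy=k,interpolation=cv2.INTER_CUBIC)
    for i in range(0,w,10):
        cv2.line(c,(i*k,0),(i*k,6 if i%50 else 14),(0,255,255),1)
        if i%20==0: cv2.putText(c,str(x0+i),(i*k,24),0,.4,(0,255,255),1)
    for i in range(0,h,10):
        cv2.line(c,(0,i*k),(6,i*k),(0,255,255),1)
        if i%20==0: cv2.putText(c,str(y0+i),(8,i*k+4),0,.4,(0,255,255),1)
    cv2.imwrite(n,c)
crop(s,310,260,110,120,5,"pics/c_s_dry.png")
crop(t,215,195,70,90,6,"pics/c_t_dry.png")
crop(s,220,155,100,120,5,"pics/c_s_per.png")
crop(t,345,180,70,105,6-1,"pics/c_t_per.png")
E
```

```text
(no output)
```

View pics/c_s_dry.png

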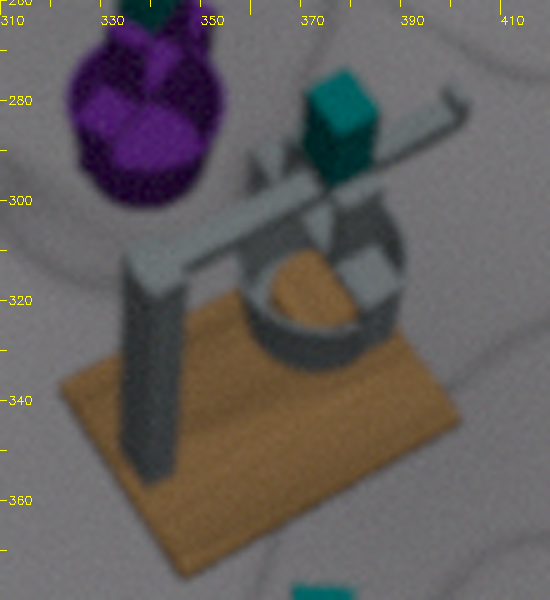

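View pics/c_t_dry.png

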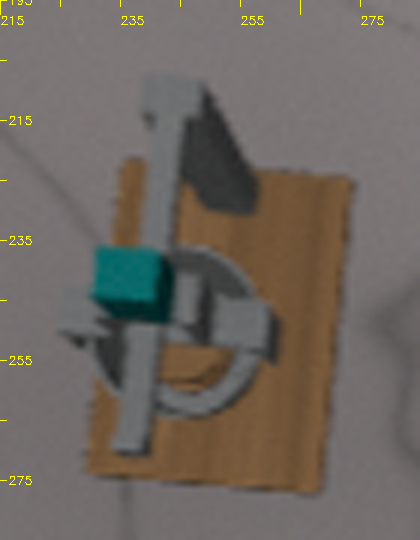

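View pics/c_s_per.png

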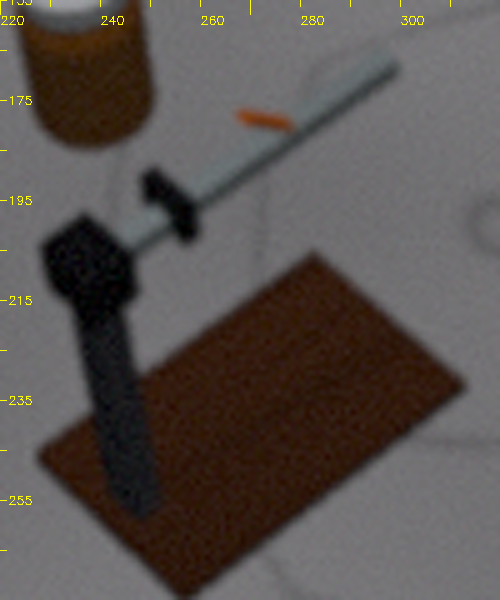

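View pics/c_t_per.png

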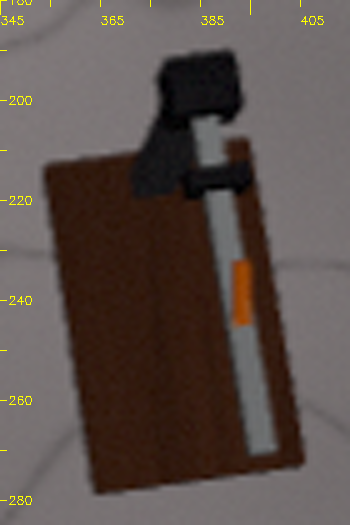

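The crop confirms the steel cup: it has a teal block and birch discs and hangs on the hook, whose arm tip points towards the robot. The perch arm also points towards the robot, with its orange gate at scene (272,179), top (391,239). Next I'll fit the stand poses.

```bash
cat > h.py <<'E'
import numpy as np,cv2,pickle
from scipy.optimize import least_squares
C={n:pickle.load(open(f"{n}.pkl","rb")) for n in("scene","top")}
def proj(n,P):
    c=C[n];M=np.array(c["camera_from_world"]);K=np.array([[c["fx"],0,c["cx"]],[0,c["fy"],c["cy"]],[0,0,1]])
    p,_=cv2.projectPoints(np.atleast_2d(np.array(P,float)),cv2.Rodrigues(M[:3,:3])[0],M[:3,3],K,np.array(c["D"],float));return p[:,0]
def tri(px): # dict cam->pixel
    f=lambda X:np.concatenate([proj(n,X)[0]-p for n,p in px.items()])
    r=least_squares(f,[550,0,150]);return r.x,r.fun
def T(p,P):
    c,s=np.cos(p[2]),np.sin(p[2]);P=np.atleast_2d(P);return np.c_[p[0]+c*P[:,0]-s*P[:,1],p[1]+s*P[:,0]+c*P[:,1],P[:,2]]
E
cat > fit.py <<'E'
from h import *
def fit(sc,tp,name,hi):
    # entries: (x,y,ztag,u,v) ztag number, 'b' base thickness, 'h' arm height
    def f(p):
        z=lambda t:{'b':p[3],'h':p[4]}.get(t,t)
        o=[]
        for n,L in(("scene",sc),("top",tp)):
            o.append((proj(n,T(p,[[l[0],l[1],z(l[2])] for l in L]))-np.array([l[3:] for l in L])).ravel())
        return np.concatenate(o)
    r=least_squares(lambda p:np.r_[f(p),(p[3]-14)/10,(p[4]-200)/20],[500,0,0,14,200],x_scale=[100,100,.1,10,10],loss="soft_l1")
    print(name,np.round(r.x,3),"\n",np.round(f(r.x).reshape(-1,2),1).tolist());return r.x
d=fit([(75,-55,'b',321.6,336.6),(75,55,'b',346.9,374.5),(-75,55,'b',401.6,343.6)],
 [(75,55,'b',235.3,221.3),(75,-55,'b',274.1,224.6),(-75,-55,'b',268.6,276.5),(-75,55,'b',229.4,273.4),(-86,0,210,236.8,270)],"dry",0)
p=fit([(95,-60,'b',227.5,246.3),(95,60,'b',257.3,274.5),(-95,60,'b',312.9,232),(-95,-60,'b',282.9,205.3),(-105,0,'h',297.8,167)],
 [(95,60,'b',353.9,212.9),(95,-60,'b',394.3,207.5),(-95,-60,'b',405.5,272.7),(-95,60,'b',363.9,278.3),(-105,0,'h',397.5,270.5)],"perch",1)
X,e=tri({"scene":(378.5,280.5),"top":(236.8,239.6)});print("grip top",X,e)
c,s=np.cos(d[2]),np.sin(d[2]);v=X[:2]-d[:2];print("in dry frame",c*v[0]+s*v[1],-s*v[0]+c*v[1])
print(tri({"scene":(297.8,167),"top":(397.5,270.5)}))
for P in([-86,0,210],[52,12,200],[-20,0,254]):print("dry",P,proj("scene",T(d,P)),proj("top",T(d,P)))
E
python3 fit.py
```

```text
dry [ 5.80265e+02  1.76081e+02 -6.30000e-02  5.90400e+00  2.00000e+02] 
 [[-1.0, -0.3], [-0.7, 0.6], [0.7, -0.7], [-0.0, 0.1], [-0.2, -0.3], [0.2, 0.5], [-0.0, 0.5], [-0.6, -0.1]]
perch [ 6.03816e+02 -1.81467e+02  1.56000e-01  4.02600e+00  1.95305e+02] 
 [[-1.2, -0.3], [-0.8, 1.0], [0.7, -0.2], [-0.2, -0.2], [-0.0, -0.1], [-0.9, 0.2], [0.1, -0.2], [0.6, 0.1], [-0.3, 0.6], [-0.2, 0.2]]
grip top [557.55812395 178.03122469 249.50691009] [-0.79368325 -0.1257442  -0.68392676  0.65167415]
in dry frame -22.784428971673957 0.5141225163539753
(array([ 500.36825054, -198.1221083 ,  194.85051323]), array([-0.1819955 , -0.04797838, -0.1318362 ,  0.13653189]))
dry [-86, 0, 210] [[402.11902172 276.33440572]] [[236.23663577 269.922525  ]]
dry [52, 12, 200] [[347.33517307 314.59869391]] [[238.23913943 213.49374949]]
dry [-20, 0, 254] [[376.52407266 279.62037497]] [[236.14175038 238.69355196]]
```

```bash
python3 - <<'E'
from h import *
def at(n,u,v,z):
    r=least_squares(lambda X:proj(n,[X[0],X[1],z])[0]-[u,v],[500,0]);return np.round(r.x)
print("purple block",tri({"scene":(340.5,248),"top":(297,246)}), "yellow block",tri({"scene":(374.5,381),"top":(188,203)}))
print("stacker",at("top",314,208,100),"jar",at("top",476,252,110),"spare",at("top",172,252,55))
E
```

```text
purple block (array([553.14281538,  43.99447303, 195.51354058]), array([-1.46705193, -0.29251648, -1.20231335,  1.18869606])) yellow block (array([664.4130378 , 317.41182165, 171.85731212]), array([-0.33733047, -0.05306123, -0.32607382,  0.30680648]))
stacker [676.   3.] jar [ 563. -417.] spare [560. 385.]
```

servo_tool --slide '[[0, 0, 0.04], [0, 0, 0.04], [0, 0, 0.04], [0, 0, 0.04], [0.016, 0.0324, 0], [0.016, 0.0324, 0], [0.016, 0.0324, 0], [0.016, 0.0324, 0], [0.016, 0.0324, 0], [0.016, 0.0324, 0], [0.016, 0.0324, 0], [0.016, 0.0324, 0]]' --rotation '[[0, 0, 0], [0, 0, 0], [0, 0, 0], [0, 0, 0], [0, 0, -0.82], [0, 0, -0.82], [0, 0, -0.82], [0, 0, -0.82], [0, 0, -0.82], [0, 0, -0.82], [0, 0, -0.82], [0, 0, -0.82]]' --gripper '[0.0919, 0.0919, 0.0919, 0.0919, 0.0919, 0.0919, 0.0919, 0.0919, 0.0919, 0.0919, 0.0919, 0.0919]'

```text
t: 1.1
tcp_pos: [300.8, -339.7, 338.6]
eef_rot: [-3.141, 0.0, 0.164]
force: [1.2, 0.0, -0.2]
grip_width: 91.9
```

servo_tool --slide '[[0.016, 0.0324, 0], [0.016, 0.0324, 0], [0.016, 0.0324, 0], [0.016, 0.0324, 0], [0.016, 0.0324, 0], [0.016, 0.0324, 0], [0.016, 0.0324, 0], [0.016, 0.0324, 0], [0.016, 0.0324, 0], [0.016, 0.0324, 0], [0.016, 0.0324, 0], [0.016, 0.0324, 0]]' --rotation '[[0, 0, -0.82], [0, 0, -0.82], [0, 0, -0.82], [0, 0, -0.82], [0, 0, -0.82], [0, 0, -0.82], [0, 0, -0.82], [0, 0, -0.82], [0, 0, -0.82], [0, 0, -0.82], [0, 0, -0.82], [0, 0, -0.82]]' --gripper '[0.0919, 0.0919, 0.0919, 0.0919, 0.0919, 0.0919, 0.0919, 0.0919, 0.0919, 0.0919, 0.0919, 0.0919]'

```text
t: 2.1
tcp_pos: [492.8, 49.2, 338.6]
eef_rot: [3.141, 0.0, -0.007]
force: [0.3, -0.5, 0.3]
grip_width: 92.0
```

servo_tool --slide '[[0.016, 0.0324, 0], [0.016, 0.0324, 0], [0.016, 0.0324, 0], [0.0166, 0.031, 0], [0, 0, 0], [0, 0, 0]]' --rotation '[[0, 0, -0.82], [0, 0, -0.82], [0, 0, -0.82], [0, 0, -0.75], [0, 0, 0], [0, 0, 0]]' --gripper '[0.0919, 0.0919, 0.0919, 0.0919, 0.0919, 0.0919]'

```text
t: 2.6
tcp_pos: [557.1, 176.8, 337.6]
eef_rot: [3.141, 0.002, -0.06]
force: [-0.5, 0.7, 0.1]
grip_width: 91.8
```

```bash
python3 - <<'E'
from plant import *
import cv2
for n,b in(("scene",(310,200,130,120)),("top",(200,180,100,110))):
    im=read_camera(n)["image"][:,:,::-1];x,y,w,h=b
    cv2.imwrite(f"pics/{n}1.png",cv2.resize(im[y:y+h,x:x+w],None,fx=4,fy=4,interpolation=2))
E
```

```text
(no output)
```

View pics/scene1.png

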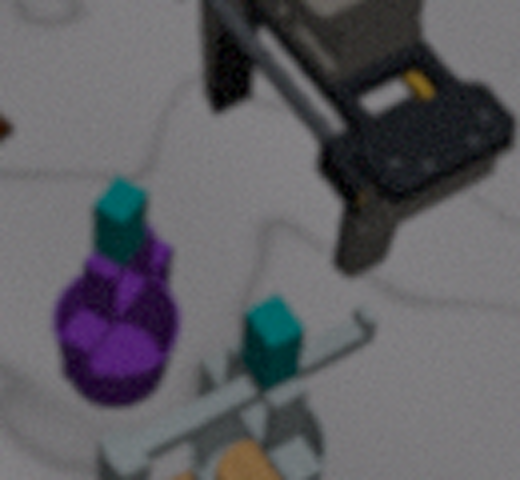

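View pics/top1.png

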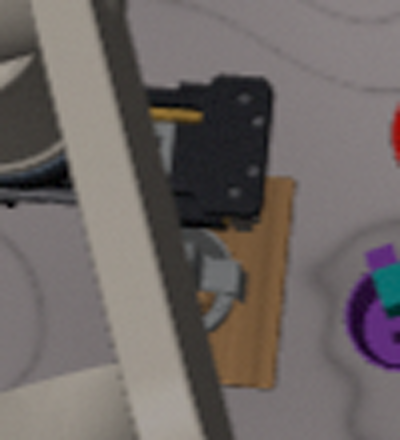

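```bash
python3 - <<'E'
from h import *
for y in(-46,46,-64,64,0):print(y,proj("scene",T([557.1,176.8,-.06],[[0,y,337.6]])))
print(proj("scene",T([557.1,176.8,-.06],[[-10,46,337.6],[10,46,337.6],[10,64,337.6],[-10,-46,337.6],[10,-46,337.6],[10,-64,337.6]])))
E
```

```text
-46 [[366.97645105 236.95291541]]
46 [[395.48941196 273.23677475]]
-64 [[361.64772053 230.19028015]]
64 [[401.31954449 280.67666344]]
0 [[380.96463989 254.7325479 ]]
[[400.08751321 270.7441248 ]
 [390.8611224  275.74332682]
 [396.67325798 283.22580192]
 [371.47786192 234.66324578]
 [362.44799492 239.25562223]
 [357.14010226 232.45574605]]
```

```bash
python3 - <<'E'
from h import *
from plant import *
im=read_camera("scene")["image"][:,:,::-1]
x0,y0,w,h,k=345,185,100,90,8
c=cv2.resize(im[y0:y0+h,x0:x0+w],None,fx=k,fy=k,interpolation=2)
c=cv2.convertScaleAbs(c,alpha=1.8,beta=20)
s=get_state();t=s["tcp_pos"];yw=s["eef_rot"][2]
for dz,col in((0,(0,0,255)),(15,(0,255,0)),(30,(255,0,0))):
  for y in(-64,-46,46,64):
    for x in(-10,10):
      p=proj("scene",T([t[0],t[1],yw],[[x,y,t[2]+dz]]))[0];cv2.circle(c,(int((p[0]-x0+.5)*k),int((p[1]-y0+.5)*k)),3,col,-1)
cv2.imwrite("pics/ov.png",c)
E
```

```text
(no output)
```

View pics/ov.png

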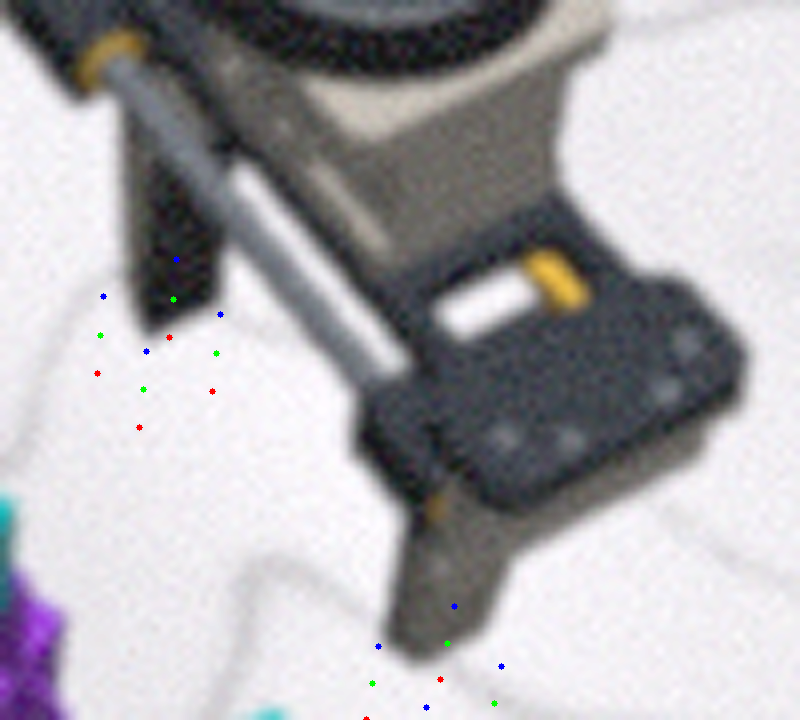

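The open fingertips project about 33 mm above the TCP, while the lateral position agrees. I'll close to 30 mm here, in free air, to see whether the tips drop as the fingers close.

servo_tool --slide '[[0, 0, 0], [0, 0, 0], [0, 0, 0], [0, 0, 0], [0, 0, 0], [0, 0, 0], [0, 0, 0], [0, 0, 0]]' --rotation '[[0, 0, 0], [0, 0, 0], [0, 0, 0], [0, 0, 0], [0, 0, 0], [0, 0, 0], [0, 0, 0], [0, 0, 0]]' --gripper '[0.03, 0.03, 0.03, 0.03, 0.03, 0.03, 0.03, 0.03]'

```text
t: 3.42
tcp_pos: [557.2, 175.5, 338.8]
eef_rot: [3.142, -0.0, -0.062]
force: [0.5, -0.8, 0.0]
grip_width: 40.9
```

```bash
cat > ov.py <<'E'
import sys
from h import *
from plant import *
def ov(out,W,x0,y0,w,h,k,n="scene",dzs=(0,15,30)):
    im=read_camera(n)["image"][:,:,::-1]
    c=cv2.resize(im[y0:y0+h,x0:x0+w],None,fx=k,fy=k,interpolation=2)
    c=cv2.convertScaleAbs(c,alpha=1.8,beta=20)
    s=get_state();t=s["tcp_pos"];yw=s["eef_rot"][2];print(t,yw,s["grip_width"],s["force"])
    for dz,col in zip(dzs,((0,0,255),(0,255,0),(255,0,0))):
      for y in(-W/2,W/2):
        for x in(-10,10):
          p=proj(n,T([t[0],t[1],yw],[[x,y,t[2]+dz]]))[0];cv2.circle(c,(int((p[0]-x0+.5)*k),int((p[1]-y0+.5)*k)),3,col,-1)
    cv2.imwrite(out,c)
if __name__=="__main__": ov("pics/ov2.png",get_state()["grip_width"],345,185,100,90,8)
E
python3 ov.py
```

```text
[557.18511645 175.52344703 338.7615309 ] -0.062381209651805936 36.654978136443376 [0.17872267 0.38287058 0.29816331]
```

View pics/ov2.png

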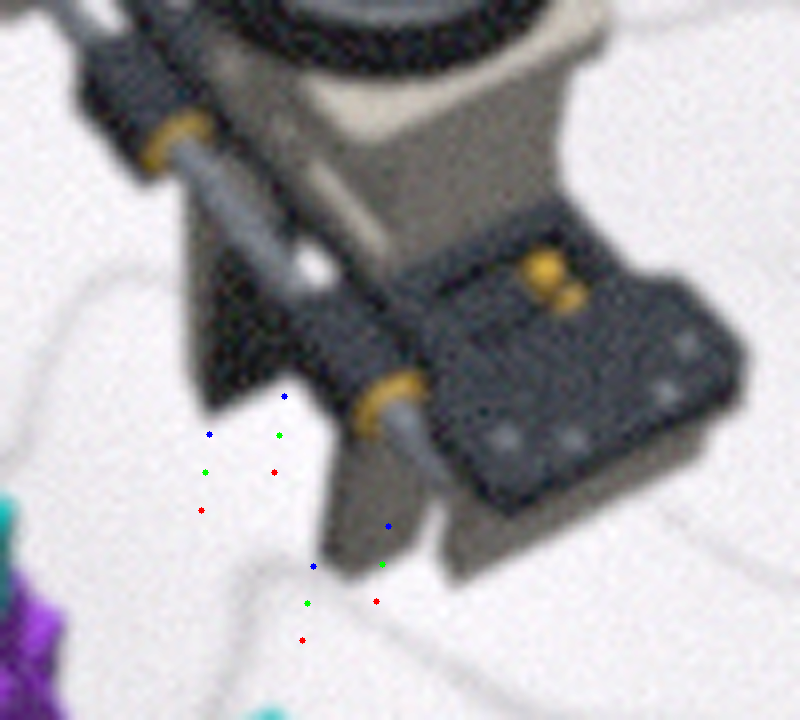

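```bash
python3 - <<'E'
from h import *
from plant import *
s=get_state();t=s["tcp_pos"];yw=s["eef_rot"][2]
for n,b,o in(("scene",(330,140,120,130,5),"a"),("top",(190,160,110,110,6),"b")):
  x0,y0,w,h,k=b
  im=read_camera(n)["image"][:,:,::-1]
  c=cv2.convertScaleAbs(cv2.resize(im[y0:y0+h,x0:x0+w],None,fx=k,fy=k,interpolation=2),alpha=1.8,beta=20)
  for dz,col in((88,(0,0,255)),(126,(255,0,0))):
    P=T([t[0],t[1],yw],[[a*37.5,bb*94.5,t[2]+dz] for a,bb in((1,1),(1,-1),(-1,-1),(-1,1))])
    p=((proj(n,P)-[x0,y0]+.5)*k).astype(int)
    cv2.polylines(c,[p],True,col,1)
  cv2.imwrite(f"pics/body_{o}.png",c)
E
```

```text
(no output)
```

View pics/body_a.png

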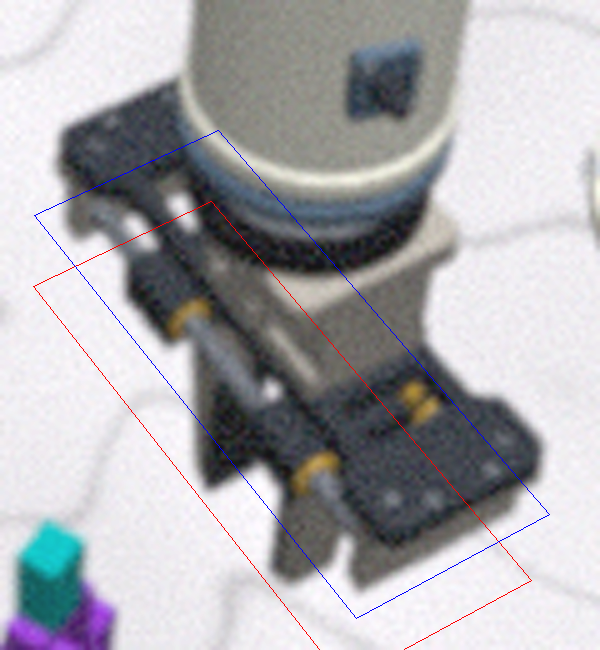

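View pics/body_b.png

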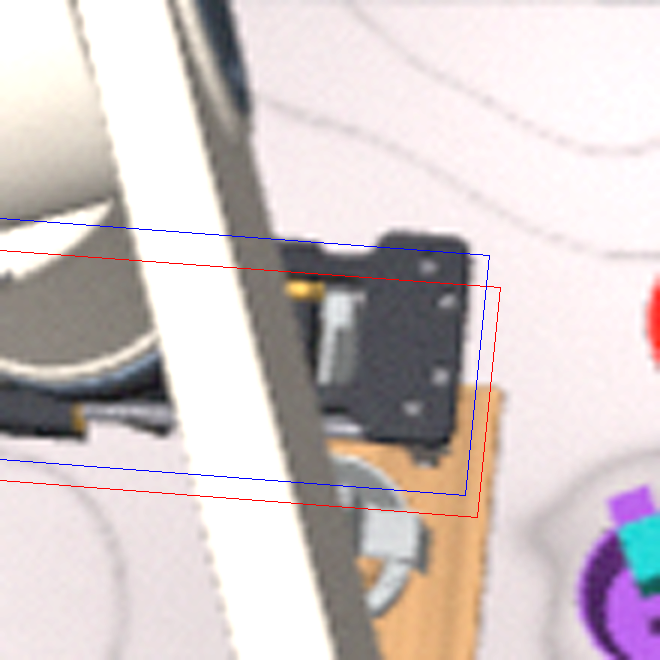

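The fingers close parallel, and the tips stay about 38 mm above the reported TCP in z only. I'll go down with open fingers to a height that is harmless either way, then let the stopping width tell: 24 mm means the block, 42 mm means the frame.

servo_tool --slide '[[0, 0.002, 0], [0, 0, 0], [0, 0, 0], [0, 0, 0], [0, 0, 0], [0, 0, 0], [0, 0, 0], [0, 0, 0], [0, 0, 0], [0, 0, 0], [0, 0, 0], [0, 0, -0.02]]' --rotation '[[0, 0, 0], [0, 0, 0], [0, 0, 0], [0, 0, 0], [0, 0, 0], [0, 0, 0], [0, 0, 0], [0, 0, 0], [0, 0, 0], [0, 0, 0], [0, 0, 0], [0, 0, 0]]' --gripper '[0.0919, 0.0919, 0.0919, 0.0919, 0.0919, 0.0919, 0.0919, 0.0919, 0.0919, 0.0919, 0.0919, 0.0919]'

```text
t: 4.57
tcp_pos: [559.1, 178.1, 322.2]
eef_rot: [-3.139, -0.006, -0.062]
force: [0.8, -0.7, 0.0]
grip_width: 92.0
```

servo_tool --slide '[[0, 0, -0.02], [0, 0, -0.02], [0, 0, -0.02], [0, 0, -0.015], [0, 0, -0.015], [0, 0, -0.01], [0, 0, 0]]' --rotation '[[0, 0, 0], [0, 0, 0], [0, 0, 0], [0, 0, 0], [0, 0, 0], [0, 0, 0], [0, 0, 0]]' --gripper '[0.0919, 0.0919, 0.0919, 0.0919, 0.0919, 0.0919, 0.0919]'

```text
t: 5.15
tcp_pos: [556.0, 177.1, 216.6]
eef_rot: [3.14, 0.003, -0.062]
force: [-0.6, 0.5, 0.2]
grip_width: 92.2
```

```bash
python3 -c "
from ov import *
ov('pics/ov3.png',get_state()['grip_width'],340,225,100,75,8)"
```

```text
[556.66620085 177.33751494 218.02389009] -0.06251105922272271 91.81071134335257 [-0.29879865 -0.40934693 -0.37470948]
```

View pics/ov3.png

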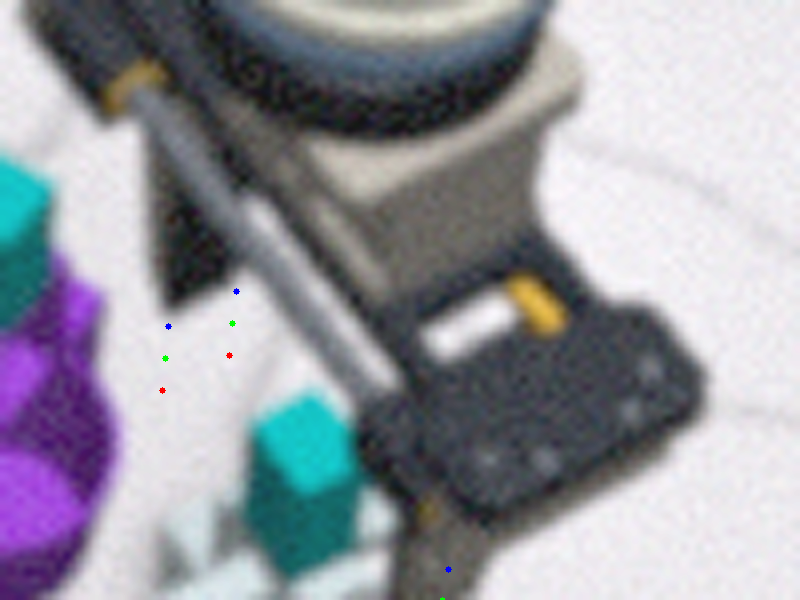

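servo_tool --slide '[[0, 0, -0.01], [0, 0, -0.01], [0, 0, -0.01], [0, 0, -0.01], [0, 0, 0], [0, 0, 0]]' --rotation '[[0, 0, 0], [0, 0, 0], [0, 0, 0], [0, 0, 0], [0, 0, 0], [0, 0, 0]]' --gripper '[0.0919, 0.0919, 0.0919, 0.0919, 0.0919, 0.0919]'

```text
t: 5.7
tcp_pos: [556.7, 177.3, 178.0]
eef_rot: [3.141, 0.001, -0.062]
force: [-0.6, -0.1, 0.8]
grip_width: 91.6
```

```bash
python3 -c "
from ov import *
ov('pics/ov4.png',get_state()['grip_width'],330,235,110,80,7,dzs=(38,))"
```

```text
[557.14055592 177.48579822 178.58429387] -0.06245531351222011 92.05451108606024 [-0.19404193  0.18590726  0.52194295]
```

View pics/ov4.png

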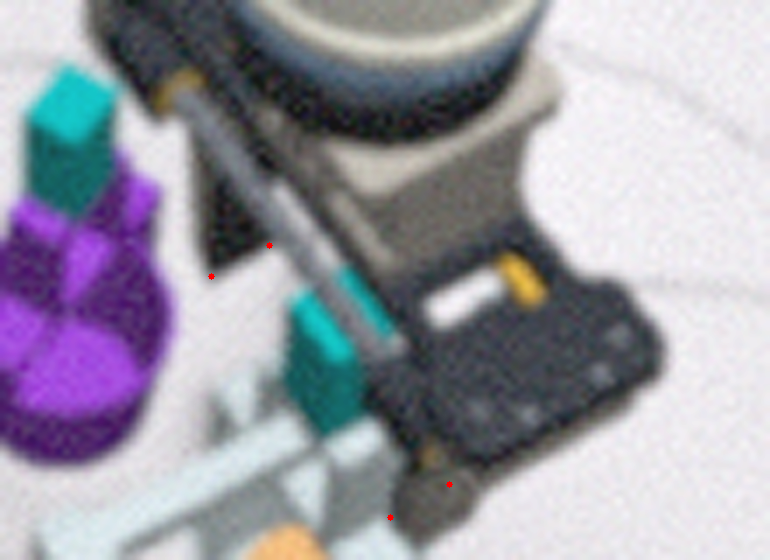

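servo_tool --slide '[[0, 0, 0], [0, 0, 0], [0, 0, 0], [0, 0, 0], [0, 0, 0], [0, 0, 0], [0, 0, 0], [0, 0, 0], [0, 0, 0], [0, 0, 0], [0, 0, 0], [0, 0, 0]]' --rotation '[[0, 0, 0], [0, 0, 0], [0, 0, 0], [0, 0, 0], [0, 0, 0], [0, 0, 0], [0, 0, 0], [0, 0, 0], [0, 0, 0], [0, 0, 0], [0, 0, 0], [0, 0, 0]]' --gripper '[0.08, 0.07, 0.06, 0.05, 0.04, 0.03, 0.02, 0.015, 0.015, 0.015, 0.015, 0.015]' --grip_force 5

```text
t: 6.75
tcp_pos: [557.2, 177.6, 178.8]
eef_rot: [-3.141, -0.0, -0.062]
force: [-0.2, 0.2, 0.1]
grip_width: 24.1
```

```bash
python3 -c "
from ov import *
ov('pics/ov5.png',get_state()['grip_width'],330,235,110,80,7,dzs=(38,))"
```

```text
[557.23690812 177.62806283 178.79684077] -0.06248094093504797 23.72423078060167 [0.26245296 1.1185221  0.10722557]
```

View pics/ov5.png

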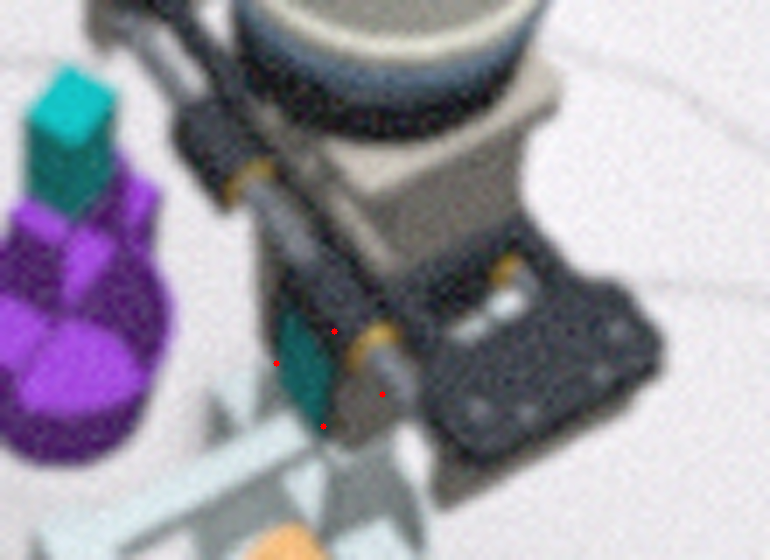

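It stopped at 24 mm, so the fingers are on the block, and the reported TCP plus 21 mm is the window-top height. I'll firm up the grip and lift 19 mm, to the middle of the window clearance.

servo_tool --slide '[[0, 0, 0], [0, 0, 0], [0, 0, 0], [0, 0, 0.003], [0, 0, 0.004], [0, 0, 0.004], [0, 0, 0.004], [0, 0, 0.004], [0, 0, 0], [0, 0, 0], [0, 0, 0]]' --rotation '[[0, 0, 0], [0, 0, 0], [0, 0, 0], [0, 0, 0], [0, 0, 0], [0, 0, 0], [0, 0, 0], [0, 0, 0], [0, 0, 0], [0, 0, 0], [0, 0, 0]]' --gripper '[0.015, 0.015, 0.015, 0.015, 0.015, 0.015, 0.015, 0.015, 0.015, 0.015, 0.015]' --grip_force 40

```text
t: 7.72
tcp_pos: [557.1, 177.5, 197.7]
eef_rot: [3.142, 0.0, -0.062]
force: [-0.4, 1.0, -2.3]
grip_width: 23.8
```

```bash
python3 -c "
from ov import *
ov('pics/ov6.png',get_state()['grip_width'],330,235,110,80,7,dzs=(38,))"
```

```text
[557.04290595 177.42417674 197.60356384] -0.06244307545455352 23.11277063377625 [ 0.1889335   0.25074892 -3.48158834]
```

View pics/ov6.png

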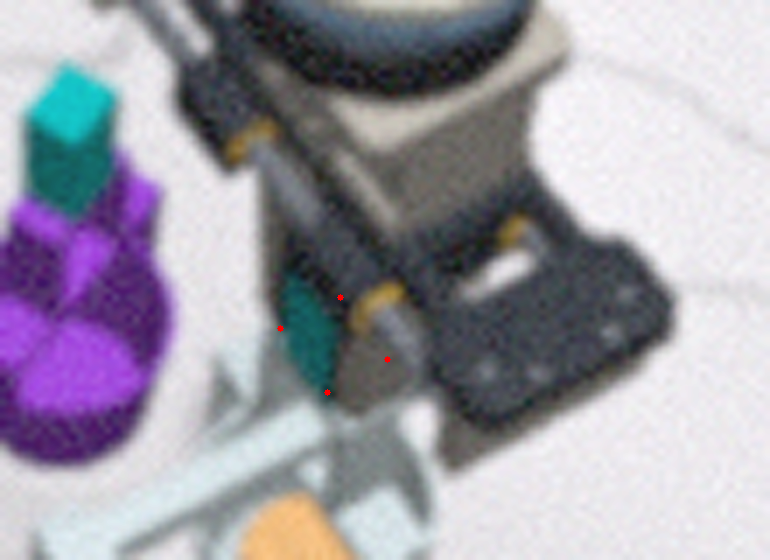

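servo_tool --slide '[[-0.005, 0.0003, 0], [-0.01, 0.0006, 0], [-0.01, 0.0006, 0], [-0.01, 0.0006, 0], [-0.01, 0.0007, 0], [-0.01, 0.0007, 0], [-0.01, 0.0007, 0], [-0.01, 0.0007, 0], [-0.01, 0.0006, 0], [-0.01, 0.0006, 0], [-0.01, 0.0006, 0], [-0.005, 0.0003, 0]]' --rotation '[[0, 0, 0], [0, 0, 0], [0, 0, 0], [0, 0, 0], [0, 0, 0], [0, 0, 0], [0, 0, 0], [0, 0, 0], [0, 0, 0], [0, 0, 0], [0, 0, 0], [0, 0, 0]]' --gripper '[0.015, 0.015, 0.015, 0.015, 0.015, 0.015, 0.015, 0.015, 0.015, 0.015, 0.015, 0.015]'

```text
t: 8.77
tcp_pos: [445.6, 184.5, 197.7]
eef_rot: [3.141, 0.001, -0.062]
force: [-0.2, 0.0, -3.1]
grip_width: 23.6
```

```bash
python3 - <<'E'
from plant import *
import cv2
s=get_state();print(s["force"],s["tcp_pos"],s["ft_torque"])
im=read_camera("scene")["image"][:,:,::-1]
cv2.imwrite("pics/s7.png",cv2.convertScaleAbs(cv2.resize(im[190:350,310:470],None,fx=4,fy=4,interpolation=2),alpha=1.6))
E
```

```text
[-0.20453326  0.04726123 -3.1414109 ] [445.64391854 184.47476105 197.7435192 ] [-0.00891356  0.11717986 -0.00039646]
```

View pics/s7.png

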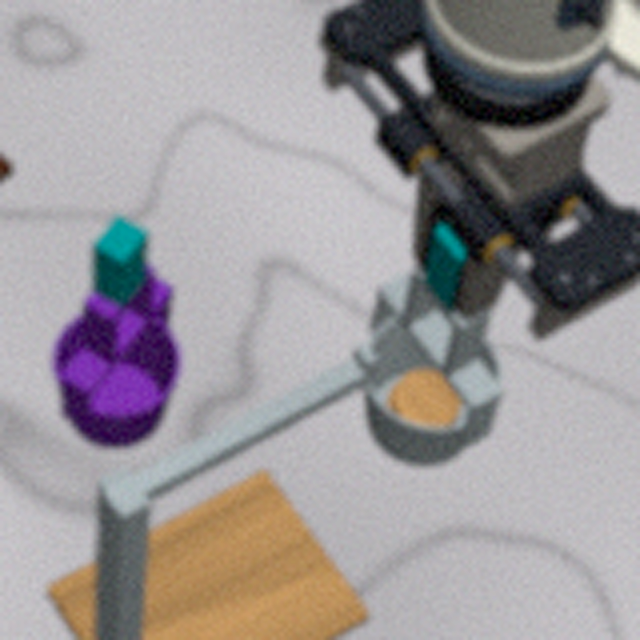

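servo_tool --slide '[[0, -0.01, 0], [0, -0.02, 0], [0, -0.028, 0], [0, -0.028, 0], [0, -0.028, 0], [0, -0.028, 0], [0, -0.028, 0], [0, -0.028, 0], [0, -0.028, 0], [0, -0.028, 0], [0, -0.028, 0], [0, -0.028, 0]]' --rotation '[[0, 0, 0], [0, 0, 0], [0, 0, 1], [0, 0, 1], [0, 0, 1], [0, 0, 1], [0, 0, 1], [0, 0, 1], [0, 0, 1], [0, 0, 1], [0, 0, 1], [0, 0, 1]]' --gripper '[0.015, 0.015, 0.015, 0.015, 0.015, 0.015, 0.015, 0.015, 0.015, 0.015, 0.015, 0.015]'

```text
t: 9.82
tcp_pos: [447.1, -127.8, 197.9]
eef_rot: [3.141, -0.0, 0.113]
force: [0.9, -0.1, -3.0]
grip_width: 23.8
```

servo_tool --slide '[[0.0, -0.028, 0], [0, -0.028, 0], [0.004, -0.014, 0], [0.006, -0.008, 0], [0.006, 0, -0.004], [0.004, 0, -0.004], [0, 0, 0], [0, 0, 0]]' --rotation '[[0, 0, 1], [0, 0, 1], [0, 0, 0.5], [0, 0, 0], [0, 0, 0], [0, 0, 0], [0, 0, 0], [0, 0, 0]]' --gripper '[0.015, 0.015, 0.015, 0.015, 0.015, 0.015, 0.015, 0.015]'

```text
t: 10.48
tcp_pos: [467.0, -202.3, 189.1]
eef_rot: [-3.141, 0.001, 0.157]
force: [-1.4, 0.2, -3.5]
grip_width: 23.7
```

```bash
cat > look.py <<'E'
import sys,cv2
from plant import *
tag=sys.argv[1]
s=get_state();print(s["t"],s["force"].round(2),s["tcp_pos"].round(2),s["eef_rot"].round(4),s["ft_torque"].round(3),s["grip_width"])
for n,b in(("scene",(225,120,130,110)),("top",(345,190,90,110))):
    im=read_camera(n)["image"][:,:,::-1];x0,y0,w,h=b;k=5 if n=="top" else 6
    c=cv2.convertScaleAbs(cv2.resize(im[y0:y0+h,x0:x0+w],None,fx=k,fy=k,interpolation=2),alpha=1.7,beta=10)
    for i in range(0,w,20): cv2.putText(c,str(x0+i),(i*k,10),0,.35,(0,0,255),1)
    for i in range(0,h,20): cv2.putText(c,str(y0+i),(0,i*k+4),0,.35,(0,0,255),1)
    cv2.imwrite(f"pics/{n}_{tag}.png",c)
E
python3 look.py 8
```

```text
10.4833 [-1.43  0.2  -3.47] [ 467.01 -202.32  189.11] [-3.1406e+00  1.3000e-03  1.5700e-01] [ 0.024 -0.015 -0.011] 23.658541968924908
```

View pics/scene_8.png

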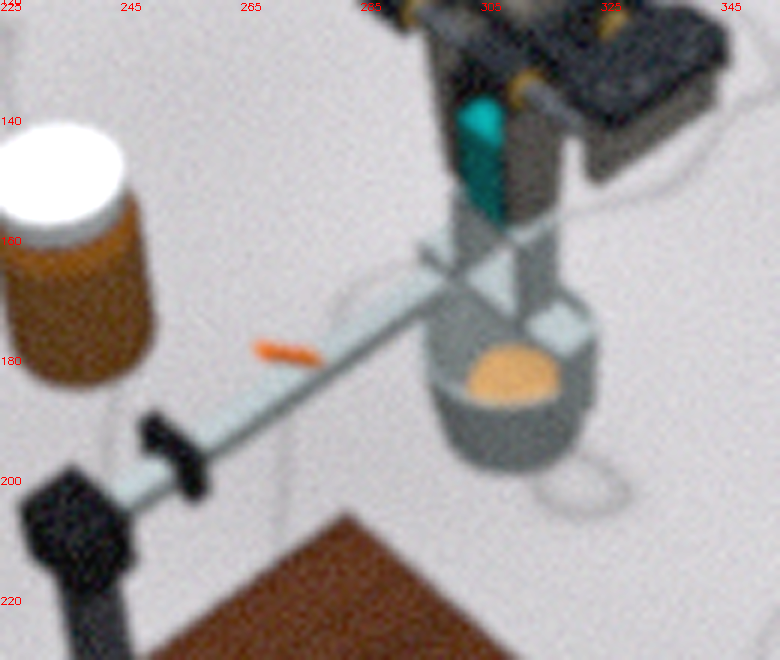

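View pics/top_8.png

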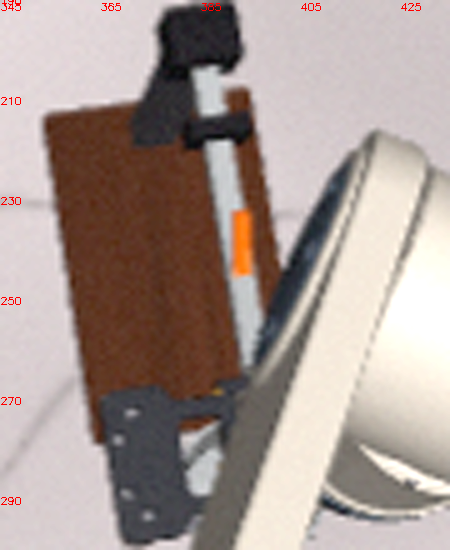

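```bash
cat > model.py <<'E'
import sys
from h import *
from plant import *
P=[603.8,-181.5,.156]
def draw(tag,h=195.3,off=21.2,x0=225,y0=120,w=130,hh=110,k=6,P=P):
    im=read_camera("scene")["image"][:,:,::-1]
    c=cv2.convertScaleAbs(cv2.resize(im[y0:y0+hh,x0:x0+w],None,fx=k,fy=k,interpolation=2),alpha=1.7,beta=10)
    def line(pose,pts,col,closed=True):
        p=((proj("scene",T(pose,pts))-[x0,y0]+.5)*k).astype(int);cv2.polylines(c,[p],closed,col,1,cv2.LINE_AA)
    line(P,[[-105,-6,h],[23,-6,h],[23,6,h],[-105,6,h]],(0,255,0))
    line(P,[[-105,6,h-12],[23,6,h-12]],(0,255,0))
    s=get_state();t=s["tcp_pos"];Q=[t[0],t[1],s["eef_rot"][2]];wt=t[2]+off
    line(Q,[[10,-15,wt],[10,15,wt],[10,15,wt-40],[10,-15,wt-40]],(0,0,255))
    line(Q,[[10,-21,wt+8],[10,21,wt+8],[-10,21,wt+8],[-10,-21,wt+8]],(255,0,255))
    cv2.imwrite(f"pics/model_{tag}.png",c)
    cc,ss=np.cos(P[2]),np.sin(P[2]);v=t[:2]-P[:2];print("tcp in perch",cc*v[0]+ss*v[1],-ss*v[0]+cc*v[1],"yaw err",Q[2]-P[2],"wt",wt, s["force"].round(2))
if __name__=="__main__":draw(sys.argv[1])
E
python3 model.py 8
```

```text
tcp in perch -138.32694334327422 0.2560282538354137 yaw err 0.0007878135559717114 wt 210.99017774857896 [-1.07 -0.05 -2.83]
```

View pics/model_8.png

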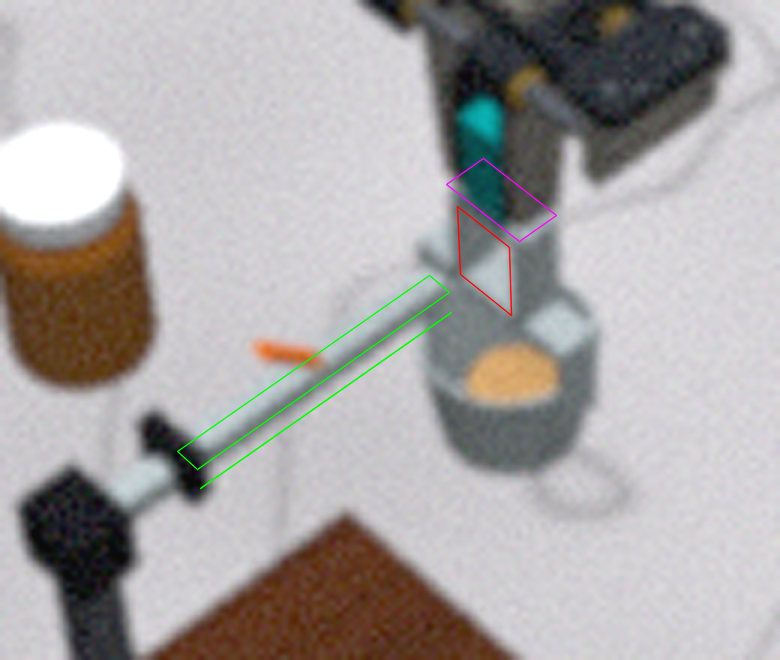

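```bash
python3 - <<'E'
from h import *
P=[603.8,-181.5,.156]
ims=[]
for n,(x0,y0,w,h,k) in(("scene",(245,160,60,50,12)),("top",(375,205,35,75,8))):
    im=C[n]["image"][:,:,::-1]
    c=cv2.convertScaleAbs(cv2.resize(im[y0:y0+h,x0:x0+w],None,fx=k,fy=k,interpolation=2),alpha=1.7,beta=10)
    for H,col in((195.3,(0,255,0)),(201,(0,0,255))):
        p=((proj(n,T(P,[[-105,-6,H],[23,-6,H],[23,6,H],[-105,6,H]]))-[x0,y0]+.5)*k).astype(int);cv2.polylines(c,[p],True,col,1,cv2.LINE_AA)
    cv2.imwrite(f"pics/arm_{n}.png",c)
E
```

```text
(no output)
```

View pics/arm_scene.png

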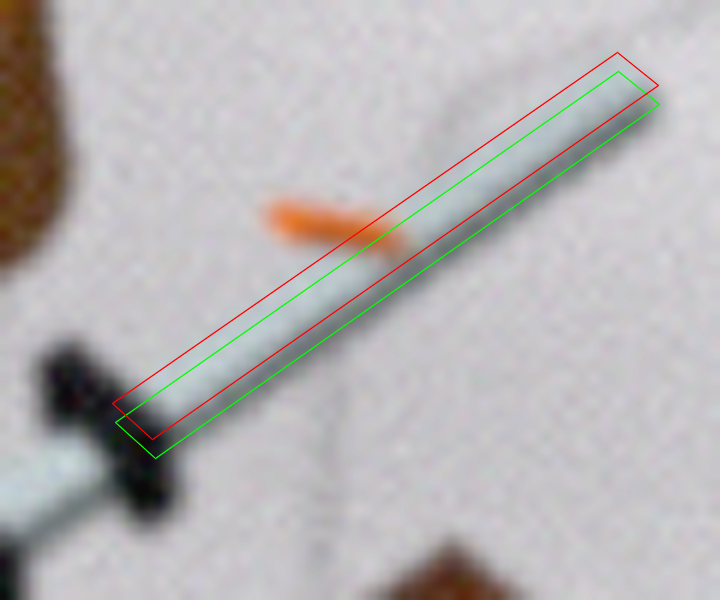

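View pics/arm_top.png

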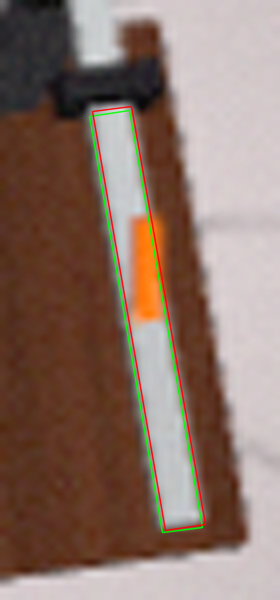

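```bash
python3 - <<'E'
from h import *
P=[603.8,-181.5,.156]
for n in("scene","top"):
  im=C[n]["image"].astype(np.float32)
  print(n)
  for H in(195.3,):
    ys=np.arange(-24,25,1.5)
    for y in ys:
      xs=np.r_[np.linspace(-95,-60,40)]
      p=proj(n,T(P,np.c_[xs,0*xs+y,0*xs+H])).astype(np.float32)
      v=cv2.remap(im,p[:,:1],p[:,1:],cv2.INTER_LINEAR)[:,0].mean(0)
      print(round(y,1),v.round(0),round(float(v[2]-v[0]),1))
E
```

```text
scene
-24.0 [112. 111. 113.] 0.9
-22.5 [111. 109. 111.] 0.6
-21.0 [109. 108. 110.] 0.5
-19.5 [109. 107. 109.] 0.4
-18.0 [108. 107. 109.] 0.8
-16.5 [108. 108. 110.] 1.5
-15.0 [109. 109. 111.] 1.7
-13.5 [110. 110. 112.] 2.3
-12.0 [109. 110. 112.] 3.3
-10.5 [107. 109. 111.] 4.6
-9.0 [105. 109. 111.] 6.5
-7.5 [104. 109. 111.] 7.7
-6.0 [103. 109. 111.] 8.2
-4.5 [102. 109. 111.] 8.9
-3.0 [100. 107. 109.] 9.2
-1.5 [ 96. 102. 104.] 8.6
0.0 [89. 94. 96.] 7.4
1.5 [80. 85. 86.] 6.5
3.0 [70. 75. 76.] 5.9
4.5 [65. 69. 70.] 5.4
6.0 [66. 69. 71.] 4.3
7.5 [74. 76. 77.] 2.8
9.0 [86. 87. 88.] 2.2
10.5 [98. 98. 99.] 1.6
12.0 [107. 106. 108.] 1.2
13.5 [113. 111. 114.] 1.1
15.0 [115. 113. 116.] 0.8
16.5 [116. 114. 116.] 0.8
18.0 [115. 114. 116.] 0.8
19.5 [115. 114. 116.] 0.7
21.0 [116. 114. 116.] 0.5
22.5 [116. 114. 117.] 0.6
24.0 [115. 113. 116.] 0.6
top
-24.0 [115. 110. 110.] -5.3
-22.5 [111. 105. 105.] -6.0
-21.0 [100.  92.  92.] -8.3
-19.5 [76. 63. 60.] -16.7
-18.0 [55. 34. 27.] -28.4
-16.5 [48. 24. 15.] -32.8
-15.0 [48. 24. 14.] -33.2
-13.5 [48. 25. 14.] -34.1
-12.0 [49. 26. 15.] -34.6
-10.5 [51. 27. 16.] -34.6
-9.0 [57. 36. 28.] -29.4
-7.5 [71. 58. 54.] -17.4
-6.0 [89. 84. 82.] -7.4
-4.5 [104. 103. 103.] -0.2
-3.0 [107. 109. 109.] 2.1
-1.5 [107. 108. 109.] 2.1
0.0 [108. 109. 110.] 2.0
1.5 [107. 108. 109.] 2.1
3.0 [104. 105. 106.] 2.1
4.5 [94. 94. 95.] 1.1
6.0 [75. 73. 72.] -2.7
7.5 [56. 47. 43.] -13.1
9.0 [52. 33. 25.] -27.4
10.5 [53. 29. 17.] -36.6
12.0 [53. 27. 15.] -37.7
13.5 [52. 27. 15.] -37.1
15.0 [50. 26. 14.] -36.4
16.5 [48. 25. 13.] -35.2
18.0 [48. 25. 13.] -34.5
19.5 [49. 25. 14.] -34.8
21.0 [51. 26. 15.] -35.7
22.5 [53. 27. 15.] -37.5
24.0 [54. 27. 16.] -38.0
```

```bash
python3 - <<'E'
from h import *
def prof(P,H,xr):
  for n in("scene","top"):
    im=C[n]["image"].astype(np.float32);print(n)
    o=[]
    for y in np.arange(-20,21,2):
      xs=np.linspace(*xr,40)
      p=proj(n,T(P,np.c_[xs,0*xs+y,0*xs+H])).astype(np.float32)
      v=cv2.remap(im,p[:,:1],p[:,1:],cv2.INTER_LINEAR)[:,0].mean(0)
      o.append((int(y),int(v.mean()),round(float(v[2]-v[0]),1)))
    print(o)
print("dry front");prof([580.3,176.1,-.063],200,(-75,-45))
print("dry back");prof([580.3,176.1,-.063],200,(10,45))
print("perch 204");prof([603.8,-181.5,.156],204,(-95,-60))
print("perch 204 rear");prof([603.8,-181.5,.156],204,(-45,10))
E
```

```text
dry front
scene
[(-20, 100, 30.8), (-18, 100, 30.8), (-16, 99, 30.6), (-14, 99, 29.9), (-12, 98, 25.2), (-10, 97, 18.3), (-8, 98, 10.9), (-6, 101, 7.3), (-4, 101, 7.9), (-2, 103, 8.9), (0, 104, 10.0), (2, 106, 9.1), (4, 105, 8.5), (6, 99, 8.2), (8, 83, 7.5), (10, 73, 4.6), (12, 82, 2.3), (14, 101, 1.3), (16, 113, 1.0), (18, 116, 1.3), (20, 116, 0.9)]
top
[(-20, 86, -34.7), (-18, 88, -34.9), (-16, 89, -34.5), (-14, 90, -34.1), (-12, 90, -33.0), (-10, 90, -31.0), (-8, 83, -25.8), (-6, 76, -13.2), (-4, 86, -1.1), (-2, 102, 2.2), (0, 108, 2.3), (2, 108, 2.2), (4, 108, 2.3), (6, 102, -0.7), (8, 88, -9.6), (10, 74, -18.0), (12, 72, -23.7), (14, 73, -27.2), (16, 78, -29.4), (18, 87, -21.3), (20, 100, -10.0)]
dry back
scene
[(-20, 83, 4.8), (-18, 97, 2.1), (-16, 104, 1.1), (-14, 107, 1.2), (-12, 105, 1.4), (-10, 103, 1.0), (-8, 101, 1.0), (-6, 102, 3.6), (-4, 106, 6.5), (-2, 109, 8.3), (0, 111, 9.1), (2, 112, 8.9), (4, 109, 8.9), (6, 99, 7.7), (8, 81, 6.8), (10, 69, 5.7), (12, 71, 3.9), (14, 79, 4.0), (16, 82, 3.9), (18, 82, 4.2), (20, 81, 4.6)]
top
[(-20, 57, -7.1), (-18, 58, -8.3), (-16, 6
[... 1046 characters left out ...]
 -4.9), (-18, 108, -9.0), (-16, 106, -12.7), (-14, 105, -15.0), (-12, 104, -15.8), (-10, 103, -15.6), (-8, 102, -14.8), (-6, 101, -13.1), (-4, 101, -10.2), (-2, 101, -7.5), (0, 102, -4.5), (2, 103, -1.0), (4, 99, 2.0), (6, 91, 3.5), (8, 80, 4.8), (10, 69, 4.8), (12, 67, 4.2), (14, 76, 2.8), (16, 90, 1.9), (18, 102, 1.5), (20, 107, 1.1)]
top
[(-20, 104, -6.7), (-18, 73, -15.2), (-16, 38, -31.8), (-14, 30, -35.7), (-12, 30, -35.7), (-10, 31, -38.1), (-8, 37, -45.3), (-6, 57, -54.5), (-4, 81, -64.6), (-2, 91, -71.9), (0, 91, -67.1), (2, 95, -44.1), (4, 100, -17.8), (6, 94, -4.2), (8, 66, -5.3), (10, 38, -22.3), (12, 31, -35.1), (14, 30, -36.6), (16, 30, -36.3), (18, 29, -35.9), (20, 29, -35.8)]
```

Comparing edge profiles in both cameras puts the perch arm's top at about 204 mm, 1.2 mm to +y of my first fit. I'll raise the cup to centre the window on the arm, then insert.

servo_tool --slide '[[0, 0.001, 0.004], [0, 0, 0.004], [0.005, 0.0008, 0], [0.0075, 0.0012, 0], [0.0075, 0.0012, 0], [0.0075, 0.0012, 0], [0.0075, 0.0012, 0], [0.0075, 0.0012, 0], [0.0075, 0.0012, 0], [0.007, 0.001, 0], [0, 0, 0], [0, 0, 0]]' --rotation '[[0, 0, 0], [0, 0, 0], [0, 0, 0], [0, 0, 0], [0, 0, 0], [0, 0, 0], [0, 0, 0], [0, 0, 0], [0, 0, 0], [0, 0, 0], [0, 0, 0], [0, 0, 0]]' --gripper '[0.015, 0.015, 0.015, 0.015, 0.015, 0.015, 0.015, 0.015, 0.015, 0.015, 0.015, 0.015]'

```text
t: 11.63
tcp_pos: [524.4, -193.4, 197.5]
eef_rot: [-3.141, 0.0, 0.156]
force: [0.3, 0.2, -4.3]
grip_width: 23.8
```

```bash
python3 -c "
from model import *
draw('9',h=204,P=[603.6,-180.3,.156])"
```

```text
tcp in perch -80.64820385924101 -0.5732942216842805 yaw err -1.8844711498683386e-05 wt 218.76496684381448 [-0.48  0.2  -2.5 ]
```

View pics/model_9.png

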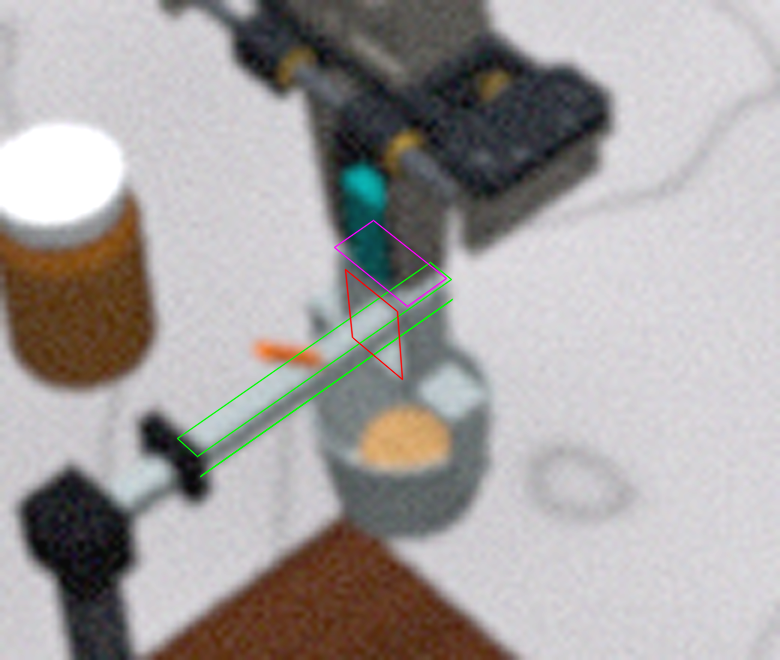

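servo_tool --slide '[[0, 0, -0.002], [0, 0, -0.002], [0, 0, -0.002], [0, 0, -0.001], [0, 0, 0]]' --rotation '[[0, 0, 0], [0, 0, 0], [0, 0, 0], [0, 0, 0], [0, 0, 0]]' --gripper '[0.015, 0.015, 0.015, 0.015, 0.015]'

```text
t: 12.1
tcp_pos: [523.9, -193.5, 190.5]
eef_rot: [-3.141, 0.0, 0.156]
force: [-0.2, 0.0, -2.3]
grip_width: 23.9
```

servo_tool --slide '[[0, 0, -0.001], [0, 0, -0.001], [0, 0, 0], [0, 0, 0]]' --rotation '[[0, 0, 0], [0, 0, 0], [0, 0, 0], [0, 0, 0]]' --gripper '[0.015, 0.015, 0.015, 0.015]'

```text
t: 12.43
tcp_pos: [524.1, -193.5, 188.7]
eef_rot: [-3.142, 0.0, 0.156]
force: [0.5, -0.2, -1.8]
grip_width: 23.7
```

servo_tool --slide '[[0, 0, -0.001], [0, 0, -0.0005], [0, 0, 0], [0, 0, 0]]' --rotation '[[0, 0, 0], [0, 0, 0], [0, 0, 0], [0, 0, 0]]' --gripper '[0.015, 0.015, 0.015, 0.015]'

```text
t: 12.77
tcp_pos: [524.2, -193.5, 187.2]
eef_rot: [-3.142, 0.0, 0.156]
force: [0.0, 0.1, -3.8]
grip_width: 23.9
```

servo_tool --slide '[[0, 0, -0.0005], [0, 0, -0.0005], [0, 0, 0]]' --rotation '[[0, 0, 0], [0, 0, 0], [0, 0, 0]]' --gripper '[0.015, 0.015, 0.015]'

```text
t: 13.02
tcp_pos: [524.1, -193.5, 186.2]
eef_rot: [-3.142, 0.0, 0.156]
force: [0.3, -0.5, -3.2]
grip_width: 23.7
```

servo_tool --slide '[[0, 0, -0.0005], [0, 0, -0.0005], [0, 0, 0]]' --rotation '[[0, 0, 0], [0, 0, 0], [0, 0, 0]]' --gripper '[0.015, 0.015, 0.015]'

```text
t: 13.27
tcp_pos: [524.1, -193.5, 185.2]
eef_rot: [-3.141, 0.0, 0.156]
force: [0.0, 0.1, -2.5]
grip_width: 24.1
```

servo_tool --slide '[[0, 0, -0.0005], [0, 0, -0.0005], [0, 0, 0]]' --rotation '[[0, 0, 0], [0, 0, 0], [0, 0, 0]]' --gripper '[0.015, 0.015, 0.015]'

```text
t: 13.52
tcp_pos: [524.1, -193.5, 184.1]
eef_rot: [-3.141, 0.0, 0.156]
force: [0.8, -0.8, -3.1]
grip_width: 23.5
```

servo_tool --slide '[[0, 0, -0.0005], [0, 0, 0], [0, 0, 0]]' --rotation '[[0, 0, 0], [0, 0, 0], [0, 0, 0]]' --gripper '[0.015, 0.015, 0.015]'

```text
t: 13.77
tcp_pos: [524.2, -193.5, 183.7]
eef_rot: [-3.142, 0.0, 0.156]
force: [-0.2, -0.2, -2.8]
grip_width: 23.6
```

servo_tool --slide '[[0, 0, -0.0005], [0, 0, 0], [0, 0, 0]]' --rotation '[[0, 0, 0], [0, 0, 0], [0, 0, 0]]' --gripper '[0.015, 0.015, 0.015]'

```text
t: 14.02
tcp_pos: [524.2, -193.5, 183.2]
eef_rot: [-3.142, 0.0, 0.156]
force: [0.1, -0.8, -3.8]
grip_width: 23.6
```

servo_tool --slide '[[0, 0, -0.0005], [0, 0, 0], [0, 0, 0]]' --rotation '[[0, 0, 0], [0, 0, 0], [0, 0, 0]]' --gripper '[0.015, 0.015, 0.015]'

```text
t: 14.27
tcp_pos: [524.2, -193.5, 182.8]
eef_rot: [-3.142, 0.0, 0.156]
force: [-0.6, -1.0, -3.2]
grip_width: 23.6
```

servo_tool --slide '[[0, 0, -0.0005], [0, 0, 0], [0, 0, 0]]' --rotation '[[0, 0, 0], [0, 0, 0], [0, 0, 0]]' --gripper '[0.015, 0.015, 0.015]'

```text
t: 14.52
tcp_pos: [524.2, -193.5, 182.3]
eef_rot: [-3.142, -0.0, 0.156]
force: [0.1, -0.6, -2.8]
grip_width: 23.5
```

servo_tool --slide '[[0, 0, -0.0005], [0, 0, 0], [0, 0, 0]]' --rotation '[[0, 0, 0], [0, 0, 0], [0, 0, 0]]' --gripper '[0.015, 0.015, 0.015]'

```text
t: 14.77
tcp_pos: [524.3, -193.5, 182.1]
eef_rot: [3.141, -0.0, 0.156]
force: [-0.7, -0.5, 1.1]
grip_width: 23.9
```

servo_tool --slide '[[0, 0, -0.0005], [0, 0, 0], [0, 0, 0]]' --rotation '[[0, 0, 0], [0, 0, 0], [0, 0, 0]]' --gripper '[0.015, 0.015, 0.015]'

```text
t: 15.02
tcp_pos: [524.3, -193.5, 182.0]
eef_rot: [3.141, -0.0, 0.156]
force: [-1.7, 0.0, 4.9]
grip_width: 23.5
```

The arm took the weight at window-top ≈203.4 mm, in line with the 204 estimate. Contact is now about 8 N, so I'll ease off a little and slide lightly.

servo_tool --slide '[[0, 0, -0.0], [0, 0, 0.0003], [0, 0, 0], [0, 0, 0]]' --rotation '[[0, 0, 0], [0, 0, 0], [0, 0, 0], [0, 0, 0]]' --gripper '[0.015, 0.015, 0.015, 0.015]'

```text
t: 15.35
tcp_pos: [524.3, -193.5, 182.0]
eef_rot: [3.141, -0.0, 0.156]
force: [-2.2, 0.8, 6.0]
grip_width: 23.9
```

servo_tool --slide '[[0.002, 0.0003, 0], [0.003, 0.0005, 0], [0.004, 0.0006, 0], [0.004, 0.0006, 0], [0.004, 0.0006, 0], [0.003, 0.0005, 0]]' --rotation '[[0, 0, 0], [0, 0, 0], [0, 0, 0], [0, 0, 0], [0, 0, 0], [0, 0, 0]]' --gripper '[0.015, 0.015, 0.015, 0.015, 0.015, 0.015]'

```text
t: 15.85
tcp_pos: [543.3, -190.8, 182.0]
eef_rot: [3.141, 0.002, 0.156]
force: [-6.8, -1.6, 8.8]
grip_width: 23.8
```

servo_tool --slide '[[0, 0, 0.0005], [0, 0, 0], [0, 0, 0]]' --rotation '[[0, 0, 0], [0, 0, 0], [0, 0, 0]]' --gripper '[0.015, 0.015, 0.015]'

```text
t: 16.1
tcp_pos: [544.2, -190.6, 182.1]
eef_rot: [3.141, -0.0, 0.156]
force: [-1.2, -1.1, 2.2]
grip_width: 24.1
```

servo_tool --slide '[[0, 0, 0], [0, 0, 0]]' --rotation '[[0, 0, 0], [0, 0, 0]]' --gripper '[0.015, 0.015]'

```text
t: 16.27
tcp_pos: [544.2, -190.6, 182.1]
eef_rot: [3.141, -0.0, 0.156]
force: [-1.9, -0.7, 1.8]
grip_width: 23.5
```

servo_tool --slide '[[0.003, 0.0005, 0], [0.003, 0.0005, 0], [0.003, 0.0005, 0], [0.003, 0.0005, 0]]' --rotation '[[0, 0, 0], [0, 0, 0], [0, 0, 0], [0, 0, 0]]' --gripper '[0.015, 0.015, 0.015, 0.015]'

```text
t: 16.6
tcp_pos: [555.0, -188.4, 182.0]
eef_rot: [-3.141, 0.003, 0.156]
force: [-9.8, -2.9, 8.9]
grip_width: 23.7
```

servo_tool --slide '[[0.003, 0.0005, 0], [0.003, 0.0004, 0], [0.003, 0.0005, 0]]' --rotation '[[0, 0, 0], [0, 0, 0], [0, 0, 0]]' --gripper '[0.015, 0.015, 0.015]'

```text
t: 16.85
tcp_pos: [564.5, -186.9, 182.1]
eef_rot: [-3.141, 0.002, 0.156]
force: [-6.8, -1.4, 5.4]
grip_width: 24.0
```

servo_tool --slide '[[0.003, 0.0005, 0.0002], [0.003, 0.0004, 0], [0.003, 0.0005, 0], [0.003, 0.0005, 0]]' --rotation '[[0, 0, 0], [0, 0, 0], [0, 0, 0], [0, 0, 0]]' --gripper '[0.015, 0.015, 0.015, 0.015]'

```text
t: 17.18
tcp_pos: [577.5, -184.9, 182.1]
eef_rot: [-3.141, 0.0, 0.156]
force: [-3.3, -0.8, 1.6]
grip_width: 23.5
```

servo_tool --slide '[[0, 0, 0], [0, 0, 0]]' --rotation '[[0, 0, 0], [0, 0, 0]]' --gripper '[0.015, 0.015]'

```text
t: 17.35
tcp_pos: [578.1, -184.9, 182.1]
eef_rot: [-3.142, -0.001, 0.156]
force: [0.7, 0.7, -0.8]
grip_width: 23.5
```

```bash
python3 -c "
from model import *
draw('10',h=203.5,P=[603.6,-180.3,.156])"
```

```text
tcp in perch -25.96808393618322 -0.5929423572588925 yaw err -0.00017766755089385078 wt 203.37654079264613 [ 0.54  0.47 -0.75]
```

View pics/model_10.png

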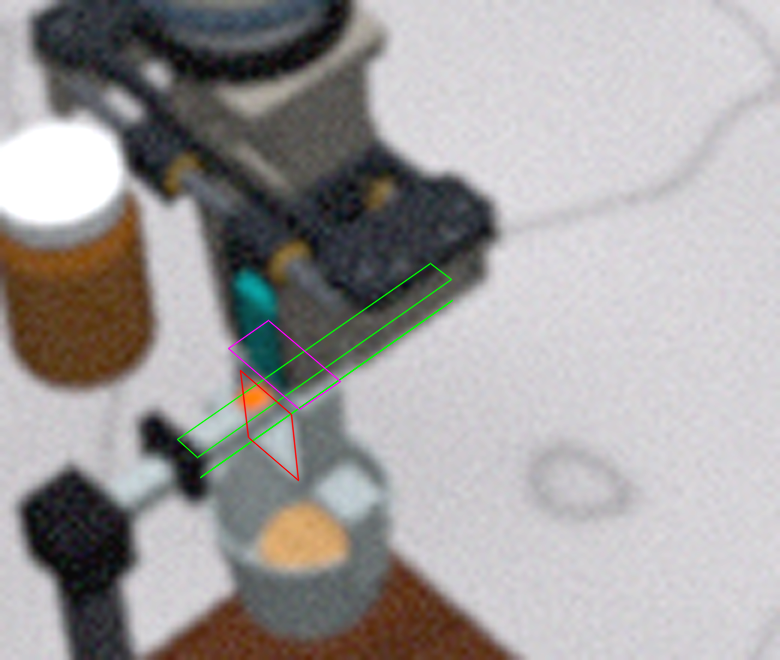

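servo_tool --slide '[[0.003, 0.0005, -0.0001], [0.003, 0.0004, 0], [0.003, 0.0005, 0], [0.003, 0.0005, 0], [0.003, 0.0005, 0]]' --rotation '[[0, 0, 0], [0, 0, 0], [0, 0, 0], [0, 0, 0], [0, 0, 0]]' --gripper '[0.015, 0.015, 0.015, 0.015, 0.015]'

```text
t: 17.82
tcp_pos: [592.6, -182.6, 182.1]
eef_rot: [-3.142, -0.0, 0.156]
force: [-0.8, -0.8, -0.2]
grip_width: 24.0
```

servo_tool --slide '[[0.003, 0.0005, 0], [0.003, 0.0004, 0], [0.003, 0.0005, 0], [0.002, 0.0003, 0]]' --rotation '[[0, 0, 0], [0, 0, 0], [0, 0, 0], [0, 0, 0]]' --gripper '[0.015, 0.015, 0.015, 0.015]'

```text
t: 18.15
tcp_pos: [603.7, -180.9, 182.1]
eef_rot: [3.142, -0.0, 0.156]
force: [-1.3, -0.0, -0.1]
grip_width: 23.6
```

servo_tool --slide '[[0.002, 0.0003, 0], [0.002, 0.0003, 0], [0.002, 0.0003, 0], [0, 0, 0], [0, 0, 0]]' --rotation '[[0, 0, 0], [0, 0, 0], [0, 0, 0], [0, 0, 0], [0, 0, 0]]' --gripper '[0.015, 0.015, 0.015, 0.015, 0.015]'

```text
t: 18.57
tcp_pos: [609.6, -180.0, 182.1]
eef_rot: [3.142, -0.001, 0.156]
force: [-0.1, -0.4, -1.8]
grip_width: 23.7
```

servo_tool --slide '[[0.0015, 0.0002, 0], [0.001, 0.0002, 0], [0, 0, 0], [0, 0, 0]]' --rotation '[[0, 0, 0], [0, 0, 0], [0, 0, 0], [0, 0, 0]]' --gripper '[0.015, 0.015, 0.015, 0.015]'

```text
t: 18.9
tcp_pos: [611.8, -179.7, 182.1]
eef_rot: [-3.142, -0.0, 0.156]
force: [0.6, 0.3, -2.0]
grip_width: 23.6
```

```bash
python3 -c "
from model import *
draw('11',h=203.5,P=[603.6,-180.3,.156])"; python3 look.py 11
```

```text
tcp in perch 8.213199261941632 -0.6592273976096905 yaw err -0.00035016190367551103 wt 203.33780168128055 [ 0.09 -0.62 -3.35]
18.95 [ 0.09 -0.62 -3.35] [ 611.82 -179.68  182.14] [-3.1416e+00 -2.0000e-04  1.5560e-01] [ 0.026 -0.039 -0.008] 23.686275485444924
```

View pics/model_11.png

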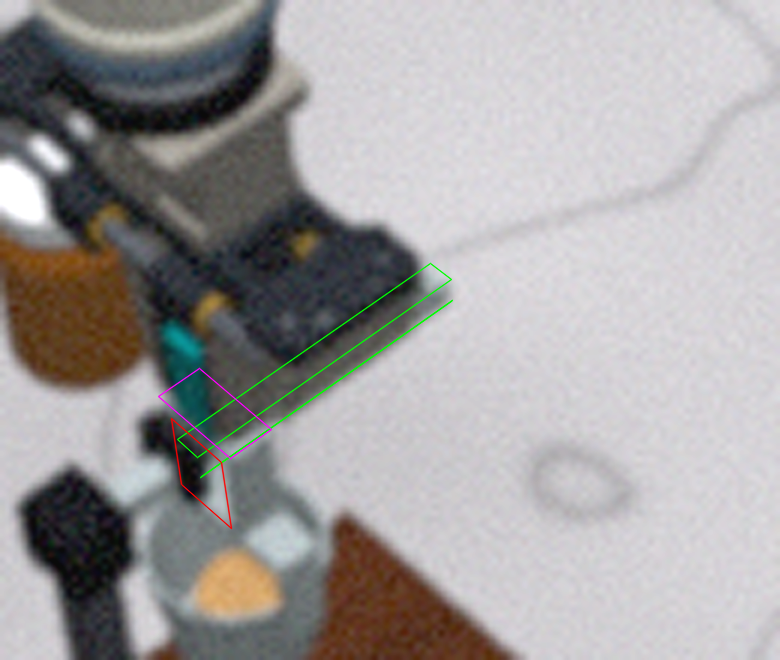

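View pics/top_11.png

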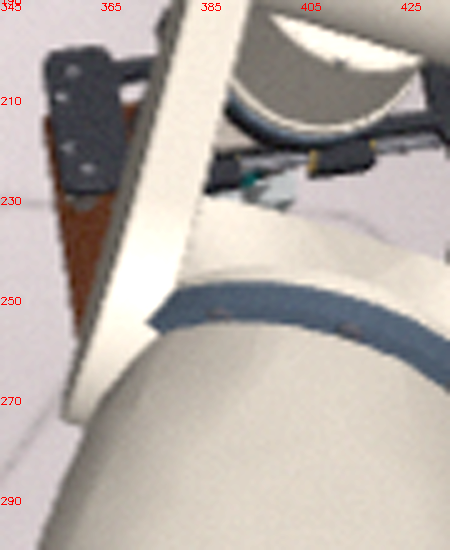

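servo_tool --slide '[[0.001, 0.0002, -0.0002], [0.001, 0.0001, -0.0002], [0, 0, 0], [0, 0, 0]]' --rotation '[[0, 0, 0], [0, 0, 0], [0, 0, 0], [0, 0, 0]]' --gripper '[0.015, 0.015, 0.015, 0.015]'

```text
t: 19.38
tcp_pos: [613.5, -179.5, 182.1]
eef_rot: [3.141, 0.0, 0.156]
force: [-4.4, -0.8, 4.4]
grip_width: 23.6
```

servo_tool --slide '[[0, 0, 0], [0, 0, 0]]' --rotation '[[0, 0, 0], [0, 0, 0]]' --gripper '[0.015, 0.015]'

```text
t: 19.55
tcp_pos: [613.6, -179.5, 182.1]
eef_rot: [3.141, 0.0, 0.156]
force: [-5.6, -0.6, 4.3]
grip_width: 24.0
```

servo_tool --slide '[[-0.001, -0.0002, 0.0002], [0, 0, 0], [0, 0, 0]]' --rotation '[[0, 0, 0], [0, 0, 0], [0, 0, 0]]' --gripper '[0.015, 0.015, 0.015]'

```text
t: 19.8
tcp_pos: [613.4, -179.5, 182.1]
eef_rot: [3.141, -0.001, 0.156]
force: [0.9, -0.5, 1.0]
grip_width: 23.8
```

servo_tool --slide '[[0, 0, 0], [0, 0, 0], [0, 0, 0]]' --rotation '[[0, 0, 0], [0, 0, 0], [0, 0, 0]]' --gripper '[0.015, 0.015, 0.015]' --grip_force 10

```text
t: 20.05
tcp_pos: [613.3, -179.6, 182.1]
eef_rot: [3.141, -0.001, 0.156]
force: [1.8, 0.7, 1.5]
grip_width: 23.9
```

Contact is about 4.5 N, so the arm carries the cup. I'll open gently.

servo_tool --slide '[[0, 0, 0], [0, 0, 0], [0, 0, 0], [0, 0, 0], [0, 0, 0], [0, 0, 0], [0, 0, 0], [0, 0, 0], [0, 0, 0], [0, 0, 0], [0, 0, 0], [0, 0, 0]]' --rotation '[[0, 0, 0], [0, 0, 0], [0, 0, 0], [0, 0, 0], [0, 0, 0], [0, 0, 0], [0, 0, 0], [0, 0, 0], [0, 0, 0], [0, 0, 0], [0, 0, 0], [0, 0, 0]]' --gripper '[0.024, 0.026, 0.03, 0.035, 0.04, 0.045, 0.05, 0.055, 0.06, 0.065, 0.07, 0.07]'

```text
t: 21.05
tcp_pos: [612.7, -179.6, 182.0]
eef_rot: [3.142, 0.0, 0.156]
force: [-0.3, -0.2, 0.3]
grip_width: 69.9
```

servo_tool --slide '[[0, 0, 0.005], [0, 0, 0.01], [0, 0, 0.015], [0, 0, 0.02], [0, 0, 0.03], [0, 0, 0.03], [0, 0, 0.03], [-0.03, 0, 0.02], [-0.03, 0, 0.02], [-0.03, 0, 0], [-0.03, 0, 0], [-0.03, 0, 0]]' --rotation '[[0, 0, 0], [0, 0, 0], [0, 0, 0], [0, 0, 0], [0, 0, 0], [0, 0, 0], [0, 0, 0], [0, 0, 0], [0, 0, 0], [0, 0, 0], [0, 0, 0], [0, 0, 0]]' --gripper '[0.07, 0.07, 0.07, 0.07, 0.07, 0.07, 0.07, 0.07, 0.07, 0.07, 0.07, 0.07]'

```text
t: 22.05
tcp_pos: [461.5, -179.5, 363.4]
eef_rot: [3.141, -0.002, 0.156]
force: [-0.5, 0.3, 1.0]
grip_width: 70.1
```

servo_tool --slide '[[-0.03, 0, 0], [-0.03, 0, 0], [-0.03, 0, 0], [-0.02, 0, 0], [0, 0, 0]]' --rotation '[[0, 0, 0], [0, 0, 0], [0, 0, 0], [0, 0, 0], [0, 0, 0]]' --gripper '[0.07, 0.07, 0.07, 0.07, 0.07]'

```text
t: 22.47
tcp_pos: [349.8, -179.4, 363.4]
eef_rot: [3.14, -0.001, 0.155]
force: [1.0, -0.4, 0.7]
grip_width: 69.9
```

```bash
python3 look.py 12
```

```text
22.4667 [ 1.01 -0.41  0.71] [ 349.77 -179.41  363.43] [ 3.1402e+00 -9.0000e-04  1.5460e-01] [-0.052 -0.055 -0.028] 69.92677840192287
```

View pics/scene_12.png

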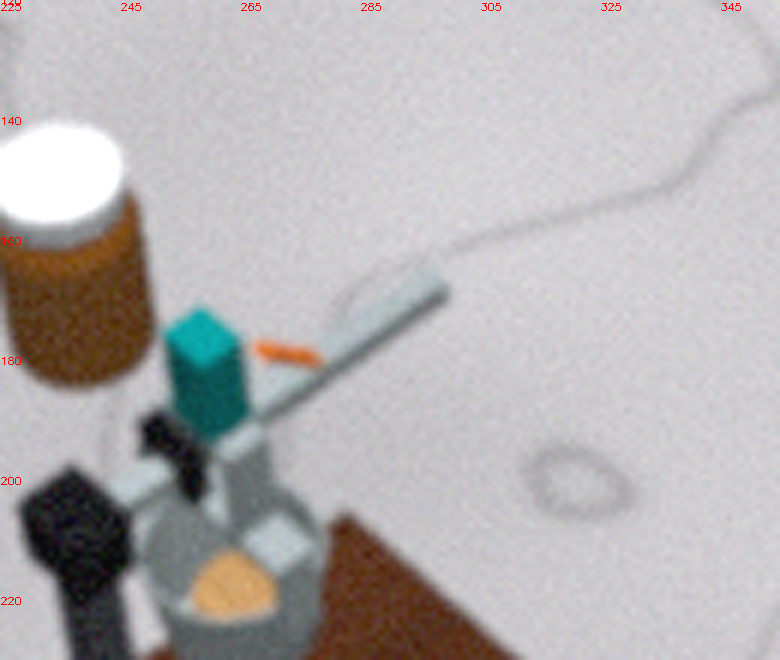

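View pics/top_12.png

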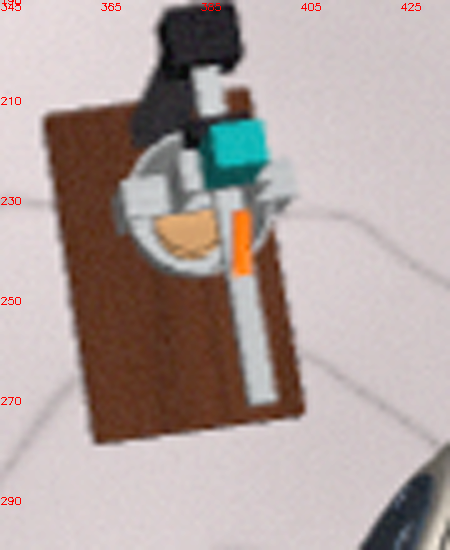

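The cup hangs level between the gate and the stop. The gate is up at scene (266–277, 178–180), the same pixels as at the start, and the discs are in the cup. The jar is where it was. Handing in.

```bash
python3 - <<'E'
from plant import *
import cv2
from h import *
im=read_camera("top")["image"]
a=C["top"]["image"].astype(int);d=abs(a-im.astype(int)).sum(2)
for n,(u,v) in dict(stacker=(314,212),spare=(171,254),jar=(469,255)).items(): print(n,d[v-18:v+18,u-18:u+18].mean().round(1))
print("marble ref",d[300:336,100:136].mean().round(1))
print(job_done())
E
```

```text
stacker 6.5
spare 4.9
jar 5.6
marble ref 4.9
the job is handed in; nothing more can be done
None
```

The treat cup now hangs on the perch arm between the gate and the end stop, released, and the job is handed in. Handing in gave no verdict, so this rests on my own checks.

**What I did:** I gripped the teal block and lifted the cup 19 mm so its window cleared the hook's turned-up tip. I drew it off, carried it level to the perch and put the window over the arm. I then lowered it in steps of 0.5–1 mm until the arm took the weight. From there I slid it past the gate to the end stop, backed off about 1 mm, let go and withdrew.

**Last checks:**
- **Cup and gate:** the final pictures show the cup level, birch disc visible in it, and the gate up at the same pixels as at the start.
- **Bystanders:** the stacker, spare cup and jar show no change in the top view beyond image noise.
- **Forces:** the highest load I read while sliding was about 15 N, just as the gate began to fold, against the 20 N limit. I only read forces at the end of each call, so a brief higher peak could have gone unseen.
- **Time:** it took about 22.5 s of the 67 s allowed.

**What disagreed:**
- **Fingertip height:** in the camera the fingertips sat about 38 mm above the reported TCP. I set the grip height by the camera, and the fingers stopping at 24 mm confirmed they were on the block.
- **Arm height:** my first camera fit put the perch arm's top at 195 mm, and comparing edges in both cameras gave 204 mm. By feel it was about 203.4 mm.
- **Cup position:** the end stop was felt with the TCP at stand x of about 10 mm, where the task text puts the cup's centre at 13 mm. So the cup probably sits at about 12 mm, inside the 0–25 mm range.

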